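# Load a mount into the keyed polishing holder

### The job

Put the round polishing holder over the keyed post of the loading stand and, pressing only lightly, turn it until its tab finds the keyway and the holder drops fully home on the plate. Then take the smaller (30 mm) mount from the tray and stand it in the holder's empty pocket, so that it rests flat on the plate. Do not force the holder, and leave the larger mount, the spirit level and the hex key where they lie.

Things in the scene. Friction and masses are not known exactly. Their poses are not given: they have to be found in the camera images.
- stand: Loading stand, fixed: round grey foot 150 mm across, 16 mm high, small dark brake screw sticking out 92 mm from the centre on its front (-x). On it a steel turntable: plate 140 mm across with an upright keyed post in the middle, all turning together on a light brake (0.1 Nm) and staying where left. Origin: on the post's axis, at the bench; z up.
- plate_centre (a point): Centre of the turntable plate's flat top, on the post's axis, 23 mm above the bench; axes as the stand's. The holder's underside (its origin) comes here when it is home. Plate is bare but for the post.
- post_end (a point): Centre of the post's top end, 65 mm above the bench (42 mm over the plate). Post 20 mm across, bevelled to 17 mm in its last 2 mm. A keyway 8 mm wide is cut 12 mm down from the end, open to one side, floor 4.5 mm off the axis. It points within 32 degrees either side of the stand's front (-x); this angle is not measured: find it by feel or by eye. Axes as the stand's.
- holder: Polishing holder, loose, about 0.4 kg: aluminium disc 120 mm across, top face 9 mm above the origin, and a steel hub 32 mm across, 0 to 42 mm above the origin, knurled from 21 mm up: grip it there. Two clamped black mounts, 30 mm across, 16 mm high, belong to it, 40 mm from the axis at 60 degrees either side of +x. Origin: hub's axis, underside; z up; tab and empty pocket toward -x.
- tab (a point): Underside of the tab in the hub's bore, 32 mm above the holder's origin, 8 mm from the axis toward the holder's -x. Bore 22 mm, 1 mm play all round the post. The tab, 6 mm wide, reaches in to 5.5 mm from the axis. On the post the holder first rides 10 mm high, tab on the post's end; with the tab over the keyway (within about 6 degrees) it drops 10 mm home. Axes as the holder's.
- pocket (a point): Centre of the holder's empty pocket, a through hole 33 mm across, 40 mm from the hub's axis toward -x of the holder, at the level of the holder's underside (the plate's top when the holder is home); the disc's top face is 9 mm higher. Axes as the holder's.
- mount: The mount to load, loose on the tray: black resin disc, polished metal face up, 30 mm across, 18 mm high, 0.04 kg. Origin: centre of its underside, about 5 mm above the bench; z up.
- big_mount: The larger mount on the same tray, same look but 40 mm across and 21 mm high: does not fit the pockets, leave it alone. Origin: centre of its underside.
- tray: White shallow tray, fixed, 148 mm along its own x and 203 mm along its own y, floor 2 mm thick, walls 20 mm high. Its long side points away from the robot. It lies on a 3 mm mouse pad. Origin: centre of its underside.
- level: Round spirit level on the tray, 38 mm across, 10 mm high; leave it alone. Origin: centre of its underside.
- hex_key: Black hex key on the bench just behind the stand, 98 x 28 x 6 mm; leave it alone. Origin: middle of its underside.
There are look-alikes about, which are no part of the job. Leave any green look-alike of the mount alone.

How it is judged:
By the outcome, as a careful person would: the job done as asked, in the order asked, and still so for the second after the job is handed in, with the robot touching nothing.
It also fails if it takes over 61 s, if anything falls off the work surface, if the arm or the gripper's body presses on something with over 40 N, if the wrist force passes 120 N, or if a joint passes its speed limit or range.

### The arm

A 6-joint arm with a two-finger parallel gripper is mounted at the origin on a cart in front of the work surface, level with it; the furniture and walls round the work are solid. World frame = base frame: x ahead of the robot, y to its left, z up, the work surface at z = 0. Lengths are in m, angles in rad, forces in N, time in s.
With the tool pointing down it reaches from about 0.325 to 0.85 m from the base axis. Payload 4.4 kg.
Tool frame: the origin (TCP) lies on the centre line of the jaws, within the pads' length; the fingertips stand 17 mm ahead of it and the grasp point (between the pads) lies 2 mm behind it; z points along the fingers, y is the direction in which the jaws open and shut (so a half turn about z gives the same grasp; the last joint's range is limited). The gripper opens to 94 mm and grips with 3 to 60 N. Pads are 16 mm wide; open, the fingers measure 119 mm over their backs; the gripper's body (75 mm by 177 mm) begins 78 mm behind the grasp point.
Start: joints at [0.958, 0.207, 1.542, -0, 1.393, -0.15], TCP at [0.257, 0.515, 0.222] pointing down, gripper open.
Joint ranges: [-2.73, 2.73], [-0.86, 2.22], [0.23, 2.46], [-1.11, 4.25], [0.08, 2.63], [-2.82, 2.82]. Speed limits (rad/s): [2.79, 2.79, 3.14, 3.14, 3.14, 3.14].

### API

Orientations are given as [roll, pitch, yaw] about the fixed x, y, z axes, in that order (R = Rz(yaw) Ry(pitch) Rx(roll)).
In Python, from workcell import r gives the robot as it stands.
- The arm moves only by the shell command python3 -m pendant 'ROWS' [FORCE]. ROWS is JSON, a list of rows, each an object of numbers: "x", "y", "z": the shift along the tool's x, y, z in m; "wx", "wy", "wz": the turn, a rotation vector about the tool's x, y, z in degrees; "gripper": the finger opening in m, from 0 to 0.094. A call has 1 to 12 rows; each row is the pose to reach, as a shift and turn from the pose measured when the call began, along the tool's axes at that moment; what a row does not reach only later rows make up. A row lasts 1/10 s, in which the tool goes at most 50 mm and 8.59 degrees, less where a joint would pass 70% of its speed; a pose out of reach is approached as far as the arm can. A call with a gripper value outside its range is refused whole. The fingers move at their own pace and stop on an object; FORCE is the grip in N (left out, the last holds). Time passes only in rows, so rows that repeat a pose let the fingers close. It gives the time, the measured TCP pose, the force and the opening at its end, in the units of the state.
- r.get_state(): the state, without advancing time (a new reading comes with each control period).
- r.grab_frame(name): name is "scene" or "top" or "wrist"; returns (picture, depth): 420x560x3 uint8, red, green, blue; 420x560 float32, m along the optical axis (not along the pixel's ray), 0 where there is no reading.
- r.calibration(name): a dict with "camera_matrix" (3x3 intrinsics, pixels), "extrinsics" (4x4, takes a point from camera to world coordinates). Camera axes: x right, y up, looking along -z (the intrinsics and any distortion apply to the point x, -y, -z); pixel columns grow to the right and rows downward; lengths in m; the calibration is good to about 2 mm. The wrist camera is an equidistant fisheye: a pixel r from the principal point sees the ray r / f radians off the axis. A picture is of the moment at which its call begins: read the wrist's pose just before it. calibration takes no time and is no camera call; for the wrist camera it gives the pose at the moment of the call.
- r.close_job(): hands the job in, once; it reports no verdict.
Trained networks look in the newest picture that a camera, given by its name, has taken for a name from the list of things; names that differ only in an ending like _2 or _b are one class to them, and where a whole thing is asked for, a point or a joint stands for the part that bears it (a point fixed in the world has none). Each returns a list of dicts, best first, with "score" (0 to 1); they miss things now and then, are a little off and sometimes report something else, mostly with a low value. They report only what shows in the picture. A call takes as long as a camera call. They do not tell look-alikes from the thing itself.
- r.boxes_of(thing, camera): "extent" ([left, top, right, bottom] as shares, 0 to 1, of the picture: columns of its width, rows of its height, round what is visible of it).
The state is a dict: "time_s": time; "joints": joint angles; "qd": joint speeds; "joint_efforts": joint torques, N m; "ee_pos": TCP position; "tool_rot": TCP orientation; "contact_force": force on the tool from outside, world axes, zero at the start; "moment": the same for the moment, N m; "gripper_width": finger opening in m.
Only numpy, scipy, OpenCV 4.12 (cv2) and the standard library are available. Lean on these libraries where they do the work, as an engineer would, in place of code of your own. Each camera call takes 0.05 s, during which the arm holds its last target.

## Working session

There is one attempt and no reset: what is moved stays moved. The work goes in short steps, Python scripts to look and compute and a shell command to move; the robot and the scene stay as the last step left them, time stands still between calls to the robot, and variables do not carry over. Pictures are saved under pics/ and viewed, and the job is handed in when it is done.

```bash
ls; mkdir -p pics
python3 - <<'E'
from workcell import r
import cv2
s=r.get_state(); print(s)
for n in ["scene","top","wrist"]:
    c=r.calibration(n); print(n,c)
    p,d=r.grab_frame(n); cv2.imwrite(f"pics/{n}0.png",p[:,:,::-1])
    import numpy as np; np.save(f"pics/{n}0.npy",d)
E
```

```text
pics
{'time_s': 0.0, 'joints': array([ 9.57474769e-01,  2.07445599e-01,  1.54295508e+00, -3.96255959e-05,
        1.39348675e+00, -1.50498688e-01]), 'qd': array([-2.14898494e-03,  6.70526821e-04,  1.54226611e-04, -4.65614691e-05,
       -9.37011708e-04,  1.03917670e-03]), 'joint_efforts': array([-1.08798762e-03, -3.70869434e+01, -2.81419373e+01,  6.97275507e-02,
        3.59994569e-02, -1.43506709e-04]), 'ee_pos': array([0.25629349, 0.51385637, 0.22127571]), 'tool_rot': array([-3.13931797e+00, -3.05510877e-04,  2.67877647e+00]), 'contact_force': array([0.36682141, 0.28029251, 0.50740664]), 'moment': array([-0.00751306, -0.02416592,  0.02473684]), 'gripper_width': 0.09409834205463068}
scene {'camera_matrix': array([[535.13978804,   0.        , 277.99245618],
       [  0.        , 535.13978804, 202.76621922],
       [  0.        ,   0.        ,   1.        ]]), 'extrinsics': array([[ 0.88245382,  0.24620832, -0.40082005,  0.17945475],
       [-0.46981917,  0.50360519, -0.72501846, -0.84326086],
       [ 0.02334948,  0.82810825,  0.56008171,  0.62311863],
       [ 0.        ,  0.       
[... 207 characters left out ...]
, 'extrinsics': array([[-0.01919304,  0.98104704, -0.19281683,  0.37451064],
       [-0.99978576, -0.01733726,  0.01130743, -0.16026968],
       [ 0.0077502 ,  0.19299254,  0.98116961,  0.99356574],
       [ 0.        ,  0.        ,  0.        ,  1.        ]])}
wrist {'camera_matrix': array([[325.1922621 ,   0.        , 282.95765925],
       [  0.        , 325.1922621 , 210.51255849],
       [  0.        ,   0.        ,   1.        ]]), 'extrinsics': array([[ 0.44587074, -0.87147669, -0.20427351,  0.19758071],
       [ 0.89509446,  0.43352211,  0.10423291,  0.54385602],
       [-0.00227947, -0.22931849,  0.97334877,  0.38333052],
       [ 0.        ,  0.        ,  0.        ,  1.        ]])}
```

View pics/scene0.png

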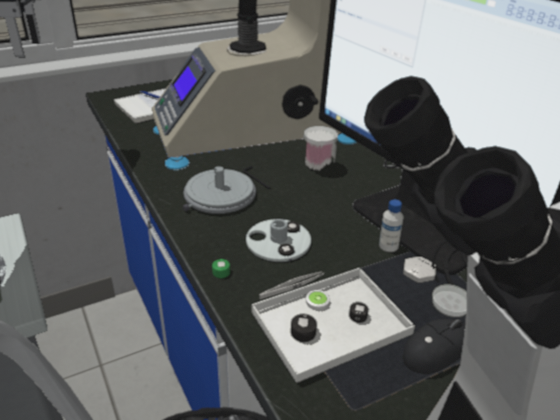

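View pics/top0.png

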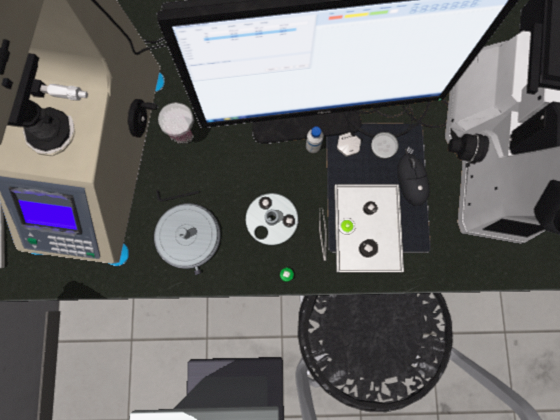

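View pics/wrist0.png

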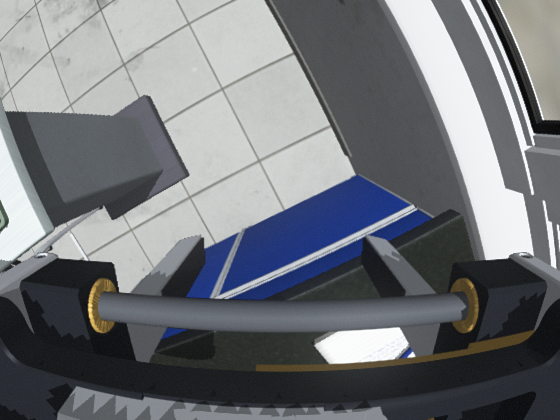

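The top view shows the stand at (186,236) and the holder at (272,218). The tray at (369,228) holds mounts at (371,207) and (368,248) and the level at (347,226). The green look-alike is at (287,274).

```bash
cat > h.py <<'E'
import numpy as np,cv2
from workcell import r
def world(n,u,v,d,c=None):
    c=c or r.calibration(n); K=c["camera_matrix"];T=c["extrinsics"]
    p=np.array([(u-K[0,2])/K[0,0]*d,-(v-K[1,2])/K[1,1]*d,-d,1]); return (T@p)[:3]
def onz(n,u,v,z,c=None):
    c=c or r.calibration(n); T=c["extrinsics"]; a=world(n,u,v,1.,c); o=T[:3,3]
    return o+(a-o)*(z-o[2])/(a[2]-o[2])
def proj(n,P,c=None):
    c=c or r.calibration(n); K=c["camera_matrix"];T=c["extrinsics"]
    q=np.linalg.inv(T)@np.append(P,1); return np.array([K[0,0]*q[0]/-q[2]+K[0,2],K[1,1]*q[1]/q[2]+K[1,2]])
E
python3 - <<'E'
import cv2,numpy as np
from h import *
t=cv2.imread("pics/top0.png"); s=cv2.imread("pics/scene0.png")
def crop(im,x,y,w,h,k,n): cv2.imwrite(n,cv2.resize(im[y:y+h,x:x+w],None,fx=k,fy=k,interpolation=cv2.INTER_CUBIC))
crop(t,145,180,160,110,5,"pics/t_a.png"); crop(t,320,175,95,105,5,"pics/t_b.png"); 
crop(s,170,150,150,120,5,"pics/s_a.png"); crop(s,250,260,165,115,4,"pics/s_b.png")
D=np.load("pics/top0.npy"); S=np.load("pics/scene0.npy")
# height maps
def xyz(n,D):
    v,u=np.mgrid[:420,:560]; c=r.calibration(n);K=c["camera_matrix"];T=c["extrinsics"]
    P=np.stack([(u-K[0,2])/K[0,0]*D,-(v-K[1,2])/K[1,1]*D,-D],-1); return P@T[:3,:3].T+T[:3,3]
X=xyz("top",D); 
np.set_printoptions(precision=4,suppress=True)
def circ(name,x0,x1,y0,y1,zl,zh,X=X):
    m=(X[...,0]>x0)&(X[...,0]<x1)&(X[...,1]>y0)&(X[...,1]<y1)&(X[...,2]>zl)&(X[...,2]<zh)
    P=X[m]
    (c,rad)=cv2.minEnclosingCircle(P[:,:2].astype(np.float32)); print(name,m.sum(),P.mean(0),np.median(P,0),"circ",c,rad)
for u,v in [(186,236),(272,218),(371,207),(368,248),(347,226),(287,274)]: print(u,v,X[v,u])
Y=xyz("scene",S)
for u,v in [(219,188),(278,236),(303,326),(358,311)]: print(u,v,Y[v,u])
np.save("pics/X.npy",X);np.save("pics/Y.npy",Y)
E
```

```text
186 236 [0.5218 0.0366 0.0485]
272 218 [ 0.5684 -0.1532 -0.0007]
371 207 [ 0.5859 -0.3819  0.0215]
368 248 [ 0.4904 -0.3682  0.0274]
347 226 [ 0.5438 -0.3256  0.0139]
287 274 [ 0.4362 -0.1849  0.0193]
219 188 [0.5243 0.0355 0.0232]
278 236 [ 0.5575 -0.1631  0.0236]
303 326 [ 0.4862 -0.376   0.0264]
358 311 [ 0.5789 -0.3859  0.0242]
```

View pics/t_a.png

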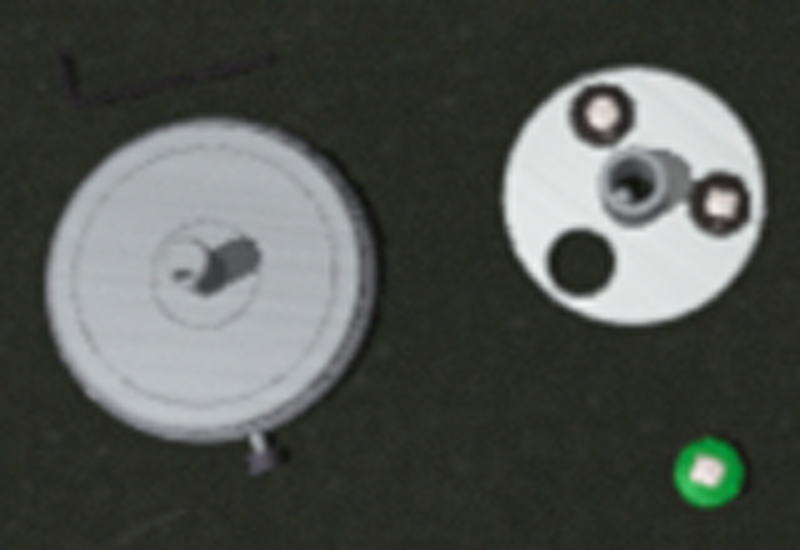

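View pics/t_b.png

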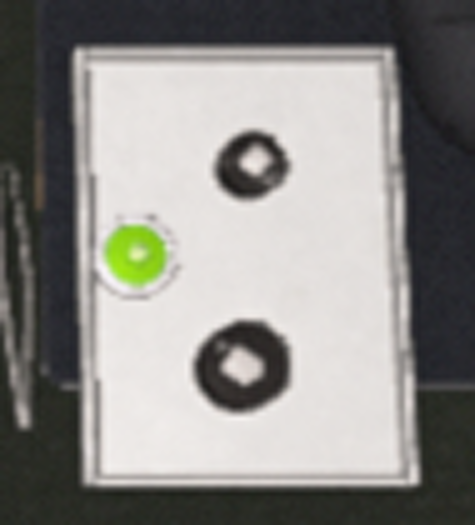

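View pics/s_a.png

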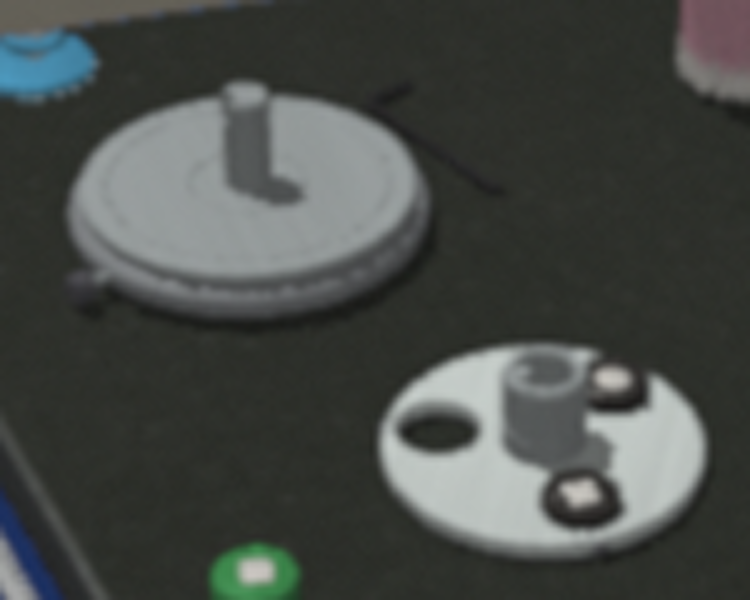

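View pics/s_b.png

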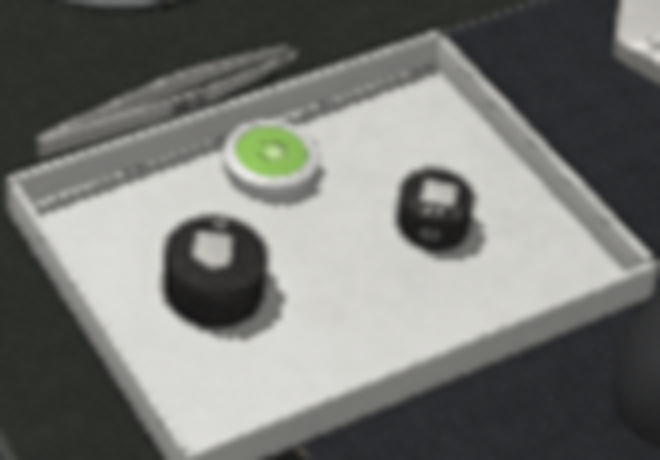

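The two candidates in the tray are the mount at (371,207), which looks smaller, and the one at (368,248), which looks larger. I'll measure everything and check the two diameters.

Run:
```python
from h import *
np.set_printoptions(precision=4,suppress=True)
t=cv2.imread("pics/top0.png"); s=cv2.imread("pics/scene0.png")
g={"top":cv2.cvtColor(t,cv2.COLOR_BGR2GRAY),"scene":cv2.cvtColor(s,cv2.COLOR_BGR2GRAY)}
def blob(n,mask,seed,z,what):
    k,lab,st,ce=cv2.connectedComponentsWithStats(mask.astype(np.uint8))
    l=lab[seed[1],seed[0]]
    if l==0: print(what,"none");return
    cs,_=cv2.findContours((lab==l).astype(np.uint8),cv2.RETR_EXTERNAL,cv2.CHAIN_APPROX_NONE)
    cs=max(cs,key=len)[:,0]; c=r.calibration(n)
    W=np.array([onz(n,u,v,z,c)[:2] for u,v in cs])
    A=np.c_[2*W,np.ones(len(W))]; q=np.linalg.lstsq(A,(W**2).sum(1),rcond=None)[0]; R=np.sqrt(q[2]+q[0]**2+q[1]**2)
    res=np.abs(np.hypot(*(W-q[:2]).T)-R)
    print(n,what,"area",st[l,4],"c",q[:2],"R",R,"resid",res.mean())
    return q[:2]
T=g["top"];S=g["scene"]
blob("top",T>160,(290,232),0.009,"holder disc")
blob("top",T<70,(261,233),0.009,"pocket")   
blob("scene",S>150,(262,250),0.009,"holder disc")
blob("scene",S<60,(257,236),0.009,"pocket")
blob("top",T>110,(165,236),0.020,"plate/foot")
blob("top",T<110,(371,212),0.023,"small")
blob("top",T<110,(364,252),0.026,"big")
blob("scene",S<110,(358,318),0.014,"small"); blob("scene",S<110,(303,334),0.015,"big")
def up(n,x,y,w,h,k,f): 
    im={"top":t,"scene":s}[n][y:y+h,x:x+w]; cv2.imwrite(f,cv2.resize(im,None,fx=k,fy=k,interpolation=cv2.INTER_NEAREST))
up("top",170,222,40,30,20,"pics/post_t.png"); up("scene",205,160,30,35,16,"pics/post_s.png"); up("top",255,205,40,32,18,"pics/hub_t.png")
X=np.load("pics/X.npy")
for nm,(x0,x1,y0,y1,z0,z1) in dict(post=(.47,.57,0,.1,.055,.075),hub=(.52,.6,-.2,-.11,.035,.05),small=(.55,.62,-.42,-.34,.018,.032),big=(.44,.53,-.42,-.32,.018,.036),mnt=(.5,.65,-.22,-.08,.0125,.022)).items():
    m=(X[...,0]>x0)&(X[...,0]<x1)&(X[...,1]>y0)&(X[...,1]<y1)&(X[...,2]>z0)&(X[...,2]<z1); P=X[m]
    if len(P): print(nm,len(P),np.median(P,0),P.min(0),P.max(0))
```

```text
top holder disc area 1389 c [ 0.5653 -0.1513] R 0.05857116053876398 resid 0.0005304371875256153
top pocket area 125 c [ 0.5343 -0.1269] R 0.01359498076003033 resid 0.0005807190710426001
scene holder disc area 1080 c [ 0.5609 -0.1532] R 0.05045228929435559 resid 0.011005582397322815
scene pocket area 71 c [ 0.5316 -0.129 ] R 0.010136645559914862 resid 0.0011679121751904137
top plate/foot area 3069 c [0.5273 0.0437] R 0.07148539929103946 resid 0.0013192835408849422
top small area 107 c [ 0.5842 -0.3784] R 0.014485375342284909 resid 0.0008511075922971934
top big area 211 c [ 0.4912 -0.3687] R 0.019563145426425947 resid 0.0008621444769642476
scene small area 291 c [ 0.5851 -0.3812] R 0.01909870405451506 resid 0.0026405627576665475
scene big area 562 c [ 0.4913 -0.3707] R 0.024611588814715195 resid 0.0027770547650465415
post 70 [0.5282 0.0422 0.0648] [0.5193 0.0334 0.0552] [0.5373 0.0533 0.0698]
hub 95 [ 0.5625 -0.1489  0.0417] [ 0.5493 -0.1649  0.0356] [ 0.5791 -0.1355  0.0456]
small 136 [ 0.5852 -0.3788  0.0228] [ 0.5712 -0.3943  0.0181] [ 0.6006 -0.3638  0.0271]
big 250 [ 0.4905 -0.368   0.0257] [ 0.44   -0.3894  0.0188] [ 0.5265 -0.3213  0.0307]
mnt 319 [ 0.5715 -0.1537  0.0153] [ 0.5122 -0.2085  0.0126] [ 0.6228 -0.0932  0.0216]
```

View pics/post_t.png

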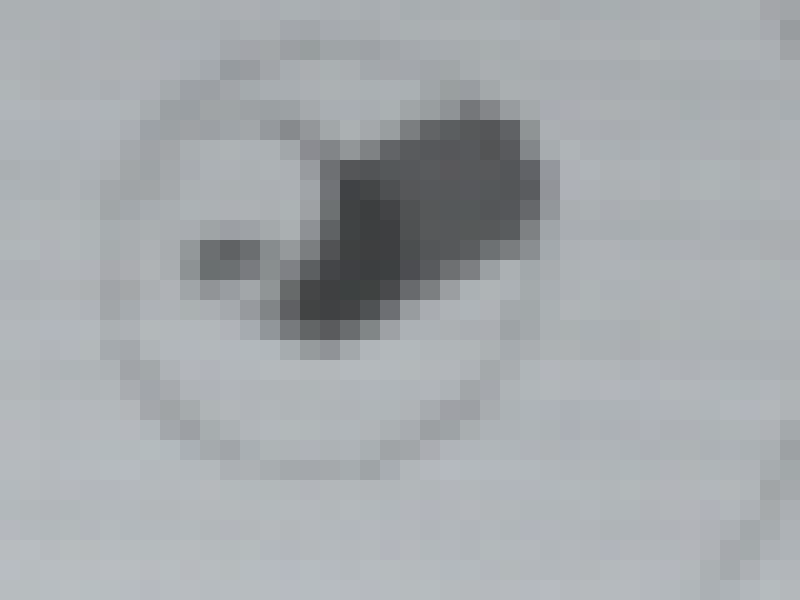

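View pics/post_s.png

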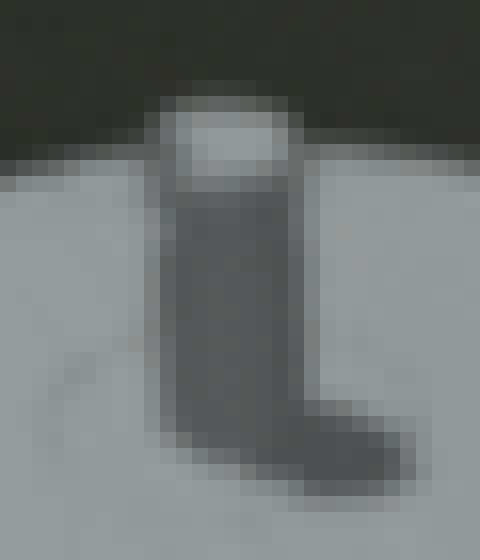

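View pics/hub_t.png

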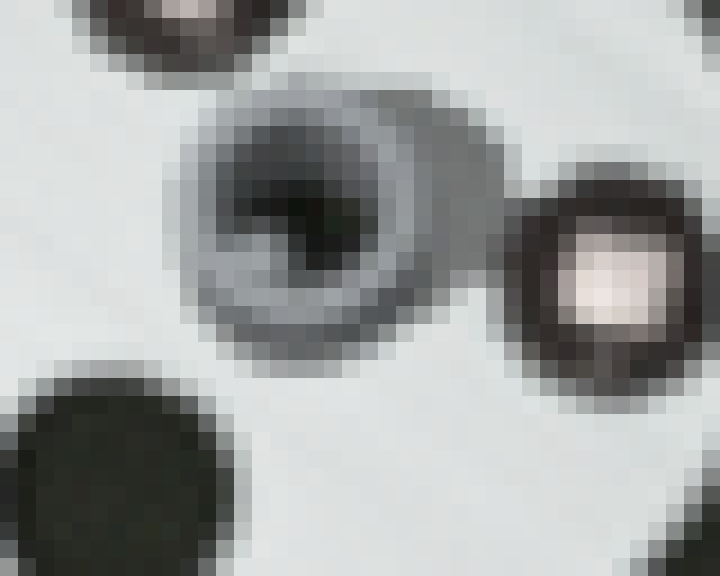

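```bash
cat >> h.py <<'E'
def go(tx,ty,tz,yawdeg):
    s=r.get_state(); from scipy.spatial.transform import Rotation as R
    Rc=R.from_euler("xyz",s["tool_rot"]); d=Rc.inv().apply(np.array([tx,ty,tz])-s["ee_pos"])
    Rt=R.from_euler("xyz",[np.pi,0,np.radians(yawdeg)]); w=np.degrees((Rc.inv()*Rt).as_rotvec())
    print("t",round(s["time_s"],2),"pos",np.round(s["ee_pos"],4),"yaw",np.round(np.degrees(s["tool_rot"]),2),"F",np.round(s["contact_force"],1),"M",np.round(s["moment"],2),"w",round(s["gripper_width"],4))
    print("shift",np.round(d,4),"wz",np.round(w,2))
E
python3 - <<'E'
from h import *
X=np.load("pics/X.npy").reshape(-1,3)
for y0 in np.arange(.1,.6,.05):
    m=(X[:,1]>y0)&(X[:,1]<y0+.05)&(X[:,2]>.06)&(X[:,0]<1); P=X[m]
    if len(P): print(round(y0,2),P[:,0].min().round(3),np.percentile(P[:,0],2).round(3),P[:,2].max().round(3))
c=r.calibration("top")
q=onz("top",145+262/5,180+455/5,.008,c); print("screw",q, np.degrees(np.arctan2(q[1]-.043,q[0]-.5275)), np.hypot(q[1]-.043,q[0]-.5275))
go(.36,.1,.2,52); go(.5275,.043,.165,52)
E
```

```text
0.1 0.631 0.658 0.554
0.15 0.464 0.501 0.55
0.2 0.466 0.481 0.41
0.25 0.474 0.483 0.323
0.3 0.481 0.49 0.237
0.35 0.489 0.493 0.223
0.4 0.509 0.509 0.085
screw [0.44749348 0.01749241 0.008     ] -162.3167374687085 0.0839742841704563
t 0.15 pos [0.2564 0.514  0.2216] yaw [-1.7990e+02 -1.0000e-02  1.5348e+02] F [-0.3 -0.6 -0. ] M [ 0.   -0.02  0.02] w 0.0941
shift [-0.2775 -0.3242  0.0221] wz [-8.0000e-02  8.0000e-02  1.0148e+02]
t 0.15 pos [0.2564 0.514  0.2216] yaw [-1.7990e+02 -1.0000e-02  1.5348e+02] F [-0.3 -0.6 -0. ] M [ 0.   -0.02  0.02] w 0.0941
shift [-0.4529 -0.3003  0.057 ] wz [-8.0000e-02  8.0000e-02  1.0148e+02]
```

```bash
python3 - <<'E'
from h import *
for f in "XY":
  X=np.load(f"pics/{f}.npy").reshape(-1,3)
  for x0 in np.arange(.44,.75,.04):
    m=(X[:,0]>x0)&(X[:,0]<x0+.04)&(X[:,1]>.06)&(X[:,2]>.03)&(X[:,2]<.5); P=X[m]
    Q=P[P[:,2]>.08]
    if len(Q): print(f,round(x0,2),P[:,1].min().round(3),np.percentile(Q[:,1],1).round(3))
E
python3 -m pendant '[{"x":-0.277,"y":-0.324,"z":0.02,"wz":101},{"x":-0.277,"y":-0.324,"z":0.02,"wz":101},{"x":-0.277,"y":-0.324,"z":0.02,"wz":101},{"x":-0.277,"y":-0.324,"z":0.02,"wz":101},{"x":-0.277,"y":-0.324,"z":0.02,"wz":101},{"x":-0.277,"y":-0.324,"z":0.02,"wz":101},{"x":-0.277,"y":-0.324,"z":0.02,"wz":101},{"x":-0.277,"y":-0.324,"z":0.02,"wz":101},{"x":-0.277,"y":-0.324,"z":0.02,"wz":101},{"x":-0.277,"y":-0.324,"z":0.02,"wz":101},{"x":-0.277,"y":-0.324,"z":0.02,"wz":101},{"x":-0.277,"y":-0.324,"z":0.02,"wz":101}]'
python3 -c "
from h import *
go(.5275,.043,.165,52)"
```

```text
X 0.44 0.183 0.21
X 0.48 0.177 0.181
X 0.52 0.171 0.175
X 0.56 0.163 0.168
X 0.6 0.156 0.16
X 0.64 0.15 0.155
X 0.68 0.123 0.13
X 0.72 0.06 0.069
Y 0.44 0.177 0.208
Y 0.48 0.173 0.179
Y 0.52 0.167 0.173
Y 0.56 0.162 0.167
Y 0.6 0.155 0.161
Y 0.64 0.147 0.155
Y 0.68 0.124 0.149
Y 0.72 0.06 0.074
t 0.15 pos [0.2564 0.514  0.2216] yaw [-1.7990e+02 -1.0000e-02  1.5348e+02] F [-0.3 -0.6 -0. ] M [ 0.   -0.02  0.02] w 0.0941
shift [-0.4529 -0.3003  0.057 ] wz [-8.0000e-02  8.0000e-02  1.0148e+02]validation failed for argument at $[0]...
```

```bash
python3 -m pendant --help | head; python3 -m pendant '[{"x":-0.05,"y":-0.045,"z":0.0,"wz":8}]'
```

```text
invalid input: not JSON, or not a number
validation failed for argument at $[0]...
```

```bash
python3 -m pendant '[{"x":-0.05,"y":-0.045,"z":0.0,"wx":0,"wy":0,"wz":8,"gripper":0.094}]'
```

```text
time_s: 0.25
ee_pos: [0.2735, 0.4705, 0.2212]
tool_rot: [-3.141, -0.002, 2.541]
contact_force: [1.4, -0.0, 1.0]
gripper_width: 0.094
```

```bash
python3 -c "
from h import *
go(.36,.1,.19,52)"
```

```text
t 0.25 pos [0.2735 0.4705 0.2212] yaw [-1.7996e+02 -9.0000e-02  1.4559e+02] F [ 1.4 -0.   1. ] M [-0.04 -0.05  0.01] w 0.094
shift [-0.2807 -0.2567  0.031 ] wz [-1.000e-01 -3.000e-02  9.359e+01]
```

```bash
python3 -m pendant '[{"x":-0.281,"y":-0.257,"z":0.03,"wx":0,"wy":0,"wz":93,"gripper":0.094},{"x":-0.281,"y":-0.257,"z":0.03,"wx":0,"wy":0,"wz":93,"gripper":0.094},{"x":-0.281,"y":-0.257,"z":0.03,"wx":0,"wy":0,"wz":93,"gripper":0.094},{"x":-0.281,"y":-0.257,"z":0.03,"wx":0,"wy":0,"wz":93,"gripper":0.094},{"x":-0.281,"y":-0.257,"z":0.03,"wx":0,"wy":0,"wz":93,"gripper":0.094},{"x":-0.281,"y":-0.257,"z":0.03,"wx":0,"wy":0,"wz":93,"gripper":0.094},{"x":-0.281,"y":-0.257,"z":0.03,"wx":0,"wy":0,"wz":93,"gripper":0.094},{"x":-0.281,"y":-0.257,"z":0.03,"wx":0,"wy":0,"wz":93,"gripper":0.094},{"x":-0.281,"y":-0.257,"z":0.03,"wx":0,"wy":0,"wz":93,"gripper":0.094},{"x":-0.281,"y":-0.257,"z":0.03,"wx":0,"wy":0,"wz":93,"gripper":0.094},{"x":-0.281,"y":-0.257,"z":0.03,"wx":0,"wy":0,"wz":93,"gripper":0.094}]'
python3 -c "
from h import *
go(.5275,.043,.165,52)"
```

```text
time_s: 1.35
ee_pos: [0.3599, 0.0991, 0.1907]
tool_rot: [-3.14, 0.001, 0.911]
contact_force: [0.5, -0.4, -0.6]
gripper_width: 0.094
t 1.35 pos [0.3599 0.0991 0.1907] yaw [-1.7989e+02  6.0000e-02  5.2190e+01] F [ 0.5 -0.4 -0.6] M [-0.03  0.15 -0.05] w 0.094
shift [0.0585 0.1668 0.0253] wz [-0.11  0.06  0.19]
```

```bash
python3 -m pendant '[{"x":0.0585,"y":0.1668,"z":0.025,"wx":0,"wy":0,"wz":0.2,"gripper":0.094},{"x":0.0585,"y":0.1668,"z":0.025,"wx":0,"wy":0,"wz":0.2,"gripper":0.094},{"x":0.0585,"y":0.1668,"z":0.025,"wx":0,"wy":0,"wz":0.2,"gripper":0.094},{"x":0.0585,"y":0.1668,"z":0.025,"wx":0,"wy":0,"wz":0.2,"gripper":0.094},{"x":0.0585,"y":0.1668,"z":0.025,"wx":0,"wy":0,"wz":0.2,"gripper":0.094}]'
python3 - <<'E'
from h import *
c=r.calibration("wrist");s=r.get_state();p,d=r.grab_frame("wrist")
np.savez("pics/w1.npz",p=p,d=d,T=c["extrinsics"],K=c["camera_matrix"],pos=s["ee_pos"],rot=s["tool_rot"])
cv2.imwrite("pics/w1.png",p[:,:,::-1])
go(.5653,-.1513,.142,52)
E
```

```text
time_s: 1.85
ee_pos: [0.5299, 0.0415, 0.1642]
tool_rot: [-3.139, 0.002, 0.905]
contact_force: [-0.2, 0.7, -0.2]
gripper_width: 0.0943
t 1.9 pos [0.5279 0.0424 0.1642] yaw [-1.7978e+02  1.3000e-01  5.1920e+01] F [-0.9 -0.4 -0.9] M [-0.09  0.1  -0.03] w 0.0937
shift [-0.1293  0.149   0.022 ] wz [-0.22  0.13 -0.08]
```

View pics/w1.png

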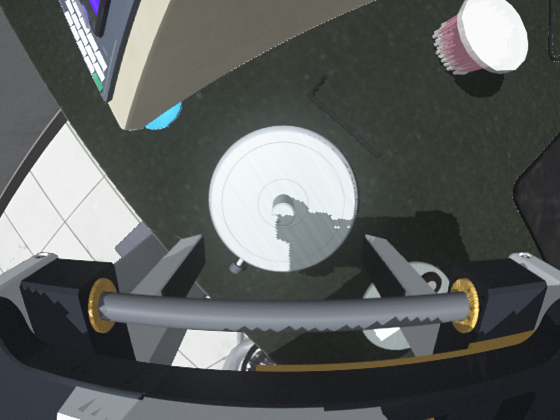

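The wrist view has the stand at (283,198), the post end near (284,206) and the brake screw at (237,267). I'll enlarge the post.

Run:
```python
from h import *
p=cv2.imread("pics/w1.png"); cv2.imwrite("pics/w1c.png",cv2.resize(p[180:230,255:315],None,fx=12,fy=12,interpolation=cv2.INTER_CUBIC))
```

```text
(no output)
```

View pics/w1c.png

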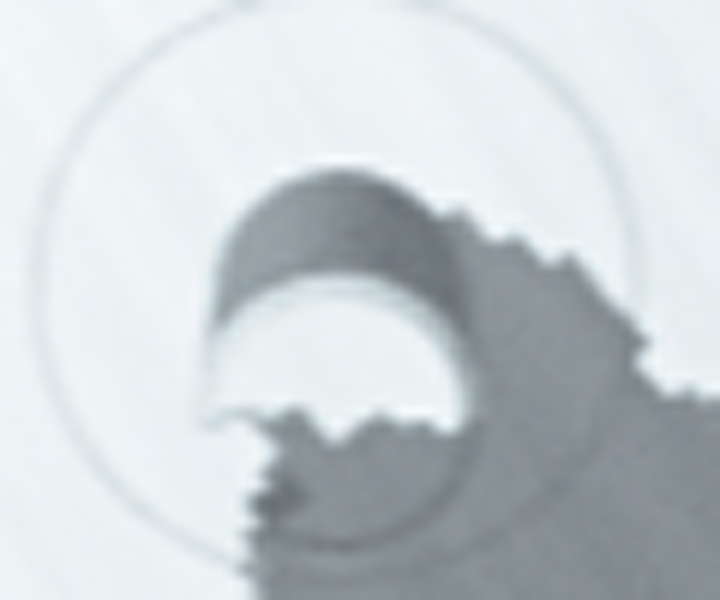

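```bash
python3 -m pendant '[{"x":-0.1293,"y":0.149,"z":0.022,"wx":-0.2,"wy":0.1,"wz":0,"gripper":0.094},{"x":-0.1293,"y":0.149,"z":0.022,"wx":-0.2,"wy":0.1,"wz":0,"gripper":0.094},{"x":-0.1293,"y":0.149,"z":0.022,"wx":-0.2,"wy":0.1,"wz":0,"gripper":0.094},{"x":-0.1293,"y":0.149,"z":0.022,"wx":-0.2,"wy":0.1,"wz":0,"gripper":0.094},{"x":-0.1293,"y":0.149,"z":0.022,"wx":-0.2,"wy":0.1,"wz":0,"gripper":0.094},{"x":-0.1293,"y":0.149,"z":0.022,"wx":-0.2,"wy":0.1,"wz":0,"gripper":0.094}]'
python3 - <<'E'
from h import *
r.grab_frame("wrist")
c=r.calibration("wrist");s=r.get_state();p,d=r.grab_frame("wrist")
np.savez("pics/w2.npz",p=p,d=d,T=c["extrinsics"],K=c["camera_matrix"],pos=s["ee_pos"],rot=s["tool_rot"])
cv2.imwrite("pics/w2.png",p[:,:,::-1]); cv2.imwrite("pics/w2c.png",cv2.resize(p[140:280,200:370,::-1],None,fx=4,fy=4,interpolation=cv2.INTER_CUBIC))
go(.5653,-.1513,.142,52)
E
```

```text
time_s: 2.5
ee_pos: [0.5641, -0.1511, 0.1418]
tool_rot: [-3.139, 0.0, 0.904]
contact_force: [-0.3, 0.2, -0.2]
gripper_width: 0.0938
t 2.6 pos [ 0.5645 -0.1496  0.1421] yaw [-1.7992e+02  1.0000e-02  5.1980e+01] F [ 0.1 -0.1  0.6] M [-0.05  0.1  -0.03] w 0.0942
shift [-0.0009  0.0017  0.0001] wz [-0.08  0.01 -0.02]
```

View pics/w2c.png

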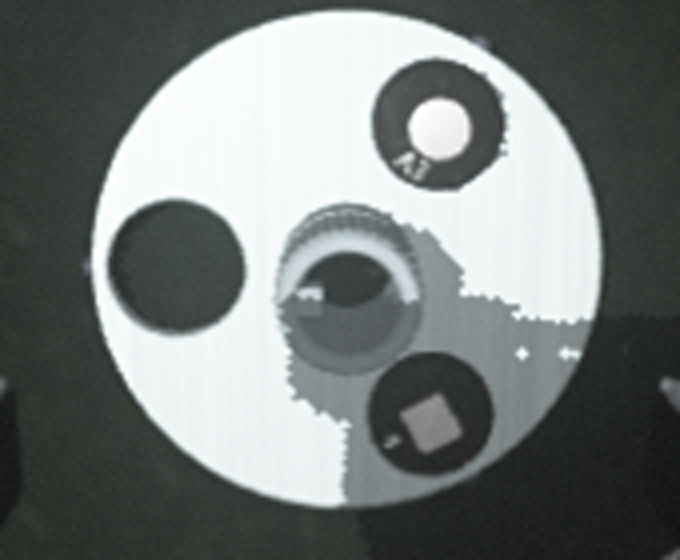

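```bash
cat >> h.py <<'E'
def wproj(P,T,K):
    q=(np.linalg.inv(T)@np.c_[P,np.ones(len(P))].T).T[:,:3]*[1,-1,-1]
    rr=np.hypot(q[:,0],q[:,1]); th=np.arctan2(rr,q[:,2]); f=K[0,0]
    return np.c_[K[0,2]+f*th*q[:,0]/rr,K[1,2]+f*th*q[:,1]/rr]
def ortho(f,cx,cy,z,half,n=600):
    L=np.load(f); g=np.linspace(-half,half,n)
    # image: right=-y, down=-x (like top cam)
    A,B=np.meshgrid(g,g); P=np.c_[(cx-B).ravel(),(cy-A).ravel(),np.full(n*n,z)]
    uv=wproj(P,L["T"],L["K"]).astype(np.float32).reshape(n,n,2)
    return cv2.remap(L["p"][:,:,::-1].copy(),uv[...,0],uv[...,1],cv2.INTER_CUBIC)
def grid(im,half,st):
    n=im.shape[0]
    for k in np.arange(-int(half/st),int(half/st)+1):
        q=int(round((k*st+half)/(2*half)*(n-1))); col=(0,0,255) if k==0 else (0,200,0)
        cv2.line(im,(q,0),(q,6 if k else n),col,1); cv2.line(im,(0,q),(6 if k else n,q),col,1)
    return im
E
python3 - <<'E'
from h import *
a=grid(ortho("pics/w1.npz",.5275,.043,.065,.025,500),.025,.005)
cv2.circle(a,(250,250),100,(255,0,0),1)
b=grid(ortho("pics/w2.npz",.5653,-.1513,.042,.025,500)[:,:,:],.025,.005)
cv2.circle(b,(250,250),160,(255,0,0),1)
cv2.imwrite("pics/o1.png",np.hstack([a,b])[:, :][:500,:1000]) 
cv2.imwrite("pics/o1.png",cv2.resize(np.hstack([a,b]),(800,400)))
E
```

```text
(no output)
```

View pics/o1.png

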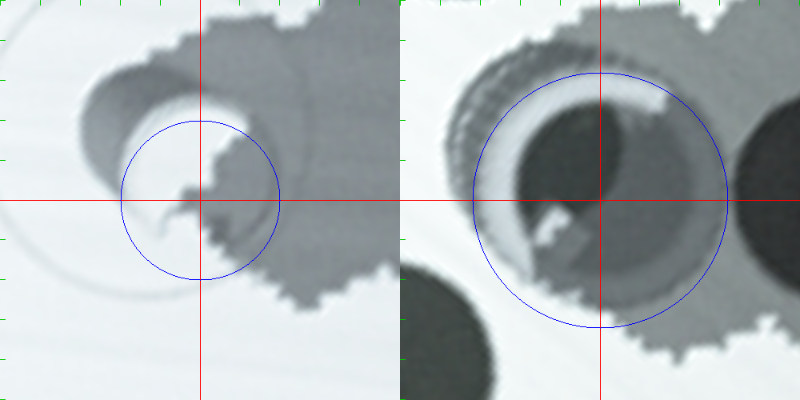

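Run:
```python
from h import *
for i in range(8):
    s=r.get_state(); print(np.round(s["ee_pos"],4),np.round(s["tool_rot"],4),np.round(r.calibration("wrist")["extrinsics"][:3,3],4),np.round(s["qd"][:3],4)); r.grab_frame("wrist")
```

```text
[ 0.5645 -0.1496  0.1421] [-3.1402e+00  2.0000e-04  9.0720e-01] [ 0.6064 -0.0973  0.304 ] [ 0.0162 -0.002  -0.0014]
[ 0.5647 -0.1493  0.1422] [-3.1406e+00  3.0000e-04  9.0800e-01] [ 0.6065 -0.097   0.3041] [ 0.0091  0.0023 -0.0071]
[ 0.5649 -0.1493  0.1423] [-3.1409e+00  3.0000e-04  9.0840e-01] [ 0.6067 -0.0969  0.3042] [ 0.0016  0.0038 -0.0074]
[ 0.5651 -0.1494  0.1423] [-3.1412e+00  4.0000e-04  9.0840e-01] [ 0.6068 -0.097   0.3042] [-0.0018  0.0041 -0.0072]
[ 0.5652 -0.1496  0.1423] [-3.1414e+00  4.0000e-04  9.0830e-01] [ 0.6069 -0.0972  0.3042] [-0.0055  0.008  -0.0058]
[ 0.5653 -0.1499  0.1423] [-3.1415e+00  4.0000e-04  9.0810e-01] [ 0.607  -0.0974  0.3042] [-0.0057  0.0061 -0.0047]
[ 0.5653 -0.1501  0.1423] [-3.1415e+00  5.0000e-04  9.0780e-01] [ 0.6071 -0.0977  0.3041] [-0.0075  0.0045 -0.0036]
[ 0.5653 -0.1504  0.1422] [-3.1414e+00  5.0000e-04  9.0740e-01] [ 0.6071 -0.0979  0.3041] [-0.0051  0.0023 -0.0038]
```

Run:
```python
from h import *
cx,cy=.5303,.0432
a=ortho("pics/w1.npz",cx,cy,.065,.014,560)
l=cv2.cvtColor(a,cv2.COLOR_BGR2LAB); l[...,0]=cv2.createCLAHE(6,(3,3)).apply(l[...,0]); a1=cv2.cvtColor(l,cv2.COLOR_LAB2BGR)
L=np.load("pics/w1.npz")
def ring(im,c0,z,R,cx0,cy0,z0,half,n,col):
    # overlay a circle at height z as seen by camera re-projected to plane z0
    th=np.linspace(0,2*np.pi,181); P=np.c_[c0[0]+R*np.cos(th),c0[1]+R*np.sin(th),np.full(181,z)]
    o=L["T"][:3,3]; Q=o+(P-o)*((z0-o[2])/(P[:,2]-o[2]))[:,None]
    u=(cy0-Q[:,1]+half)/(2*half)*(n-1); v=(cx0-Q[:,0]+half)/(2*half)*(n-1)
    for x,y in zip(u,v): cv2.circle(im,(int(x),int(y)),1,col,-1)
ring(a1,(cx,cy),.065,.0085,cx,cy,.065,.014,560,(255,0,0))
ring(a1,(cx,cy),.063,.010,cx,cy,.065,.014,560,(0,0,255))
cv2.imwrite("pics/o2.png",a1)
L=np.load("pics/w2.npz"); hx,hy=.5653,-.1513
b=ortho("pics/w2.npz",hx,hy,.042,.02,560)
ring(b,(hx,hy),.042,.016,hx,hy,.042,.02,560,(255,0,0)); ring(b,(hx,hy),.042,.011,hx,hy,.042,.02,560,(0,0,255))
cv2.imwrite("pics/o3.png",b)
```

```text
(no output)
```

View pics/o2.png

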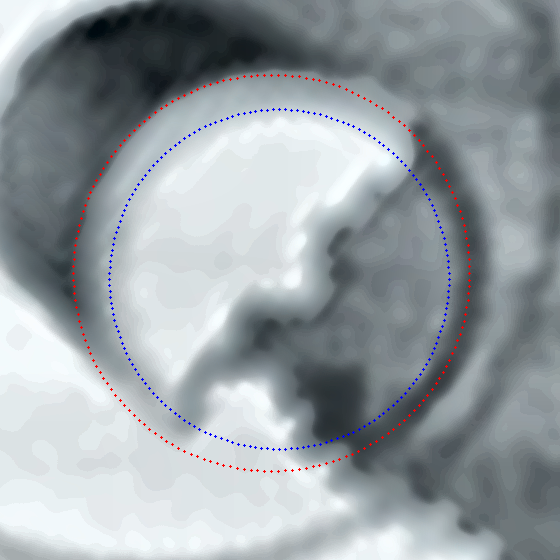

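View pics/o3.png

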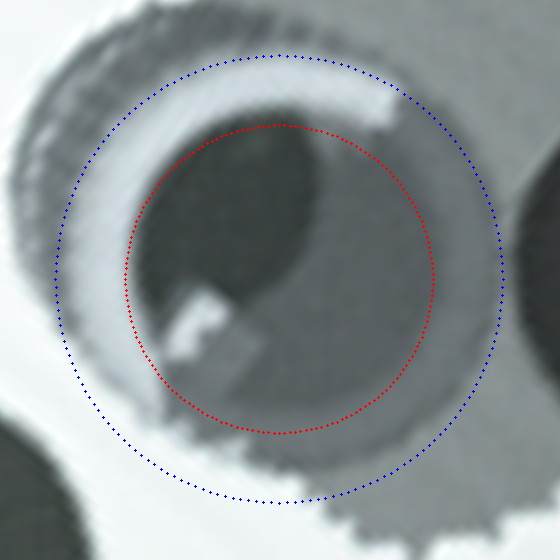

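Run:
```python
from h import *
L=np.load("pics/w2.npz")
def won(u,v,z):
    K,T=L["K"],L["T"]; a=np.array([u-K[0,2],v-K[1,2]]); rr=np.hypot(*a); th=rr/K[0,0]
    d=np.array([np.sin(th)*a[0]/rr,-np.sin(th)*a[1]/rr,-np.cos(th)]); w=T[:3,:3]@d; o=T[:3,3]; return o+w*(z-o[2])/w[2]
g=cv2.cvtColor(L["p"],cv2.COLOR_RGB2GRAY)
k,lab,st,ce=cv2.connectedComponentsWithStats((g<130).astype(np.uint8))
def fit(W):
    A=np.c_[2*W,np.ones(len(W))]; q=np.linalg.lstsq(A,(W**2).sum(1),rcond=None)[0]; return q[:2],np.sqrt(q[2]+q[0]**2+q[1]**2)
l=lab[207,244]; cs,_=cv2.findContours((lab==l).astype(np.uint8),0,1); cs=max(cs,key=len)[:,0]
print(st[l]); P,R=fit(np.array([won(u,v,.009)[:2] for u,v in cs])); print("pocket",P,R)
# disc edge: radial search
c0=np.array([286.75,204.75]);E=[]
for t in np.radians(np.r_[95:355:3]):
    rr=np.arange(40,75,.25); u=c0[0]+rr*np.cos(t); v=c0[1]+rr*np.sin(t)
    s=cv2.remap(g,u.astype(np.float32)[None],v.astype(np.float32)[None],1)[0].astype(float); i=np.argmin(np.gradient(s)); E.append(won(u[i],v[i],.009)[:2])
E=np.array(E); C,R=fit(E); 
m=np.abs(np.hypot(*(E-C).T)-R)<.0012; C,R=fit(E[m]); print("disc",C,R,m.sum())
d=P-C; print("dir",np.degrees(np.arctan2(d[1],d[0])),np.hypot(*d))
go(*C,.033,52)
```

```text
[227 190  34  33 885]
pocket [ 0.53544613 -0.1268267 ] 0.01553902779709243
disc [ 0.5666623  -0.15197291] 0.05989802211139652 85
dir 141.1467999096043 0.04008467194982556
t 3.0 pos [ 0.5654 -0.1506  0.1421] yaw [-1.7999e+02  3.0000e-02  5.1970e+01] F [-0.2 -0.5 -0.5] M [-0.05  0.07 -0.01] w 0.0942
shift [-0.0002  0.0019  0.1091] wz [-0.01  0.03 -0.03]
```

```bash
python3 -m pendant '[{"x":0,"y":0.0015,"z":0.05,"wx":0,"wy":0,"wz":0.8,"gripper":0.094},{"x":0,"y":0.0015,"z":0.09,"wx":0,"wy":0,"wz":0.8,"gripper":0.094},{"x":0,"y":0.0015,"z":0.108,"wx":0,"wy":0,"wz":0.8,"gripper":0.07},{"x":0,"y":0.0015,"z":0.108,"wx":0,"wy":0,"wz":0.8,"gripper":0.05},{"x":0,"y":0.0015,"z":0.108,"wx":0,"wy":0,"wz":0.8,"gripper":0.045}]' 10
python3 - <<'E'
from h import *
c=r.calibration("wrist");s=r.get_state();p,d=r.grab_frame("wrist")
np.savez("pics/w3.npz",p=p,d=d,T=c["extrinsics"],K=c["camera_matrix"],pos=s["ee_pos"],rot=s["tool_rot"])
cv2.imwrite("pics/w3.png",p[:,:,::-1])
go(.566,-.1516,.033,51)
E
```

```text
time_s: 3.5
ee_pos: [0.5669, -0.1516, 0.0344]
tool_rot: [3.142, 0.0, 0.893]
contact_force: [1.4, -0.4, 0.6]
gripper_width: 0.0734
t 3.55 pos [ 0.5678 -0.152   0.0356] yaw [ 1.7986e+02 -1.0000e-02  5.1180e+01] F [0.3 0.2 1.3] M [-0.04  0.15  0.01] w 0.0694
shift [-0.0008 -0.0017  0.0026] wz [ 0.14 -0.01  0.18]
```

View pics/w3.png

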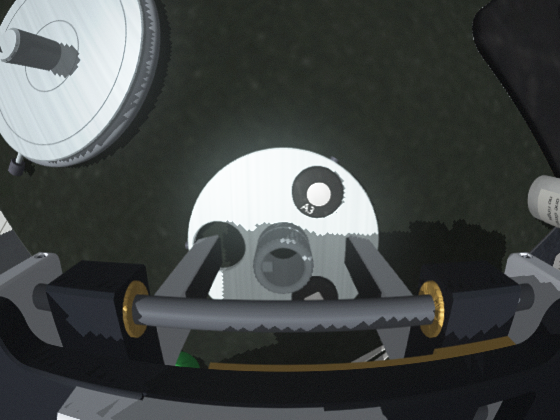

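The hub is at (286,257), between the fingers at about (205,245) and (362,245). I'll close on it.

```bash
python3 -m pendant '[{"x":-0.0008,"y":-0.0015,"z":0.002,"wx":0,"wy":0,"wz":0,"gripper":0.05},{"x":-0.0008,"y":-0.0015,"z":0.002,"wx":0,"wy":0,"wz":0,"gripper":0.03},{"x":-0.0008,"y":-0.0015,"z":0.002,"wx":0,"wy":0,"wz":0,"gripper":0.02},{"x":-0.0008,"y":-0.0015,"z":0.002,"wx":0,"wy":0,"wz":0,"gripper":0.02},{"x":-0.0008,"y":-0.0015,"z":0.002,"wx":0,"wy":0,"wz":0,"gripper":0.02},{"x":-0.0008,"y":-0.0015,"z":0.002,"wx":0,"wy":0,"wz":0,"gripper":0.02}]' 25
python3 - <<'E'
from h import *
go(.566,-.1516,.12,51)
E
```

```text
time_s: 4.15
ee_pos: [0.5665, -0.1519, 0.0339]
tool_rot: [3.139, -0.0, 0.893]
contact_force: [-0.7, -0.8, 1.4]
gripper_width: 0.0315
t 4.15 pos [ 0.5665 -0.1519  0.0339] yaw [ 1.7982e+02 -2.0000e-02  5.1180e+01] F [-0.7 -0.8  1.4] M [-0.06  0.1  -0.02] w 0.0315
shift [-0.     -0.0003 -0.0861] wz [ 0.18 -0.02  0.18]
```

```bash
python3 -m pendant '[{"x":0,"y":0,"z":-0.03,"wx":0,"wy":0,"wz":0,"gripper":0.02},{"x":0,"y":0,"z":-0.07,"wx":0,"wy":0,"wz":0,"gripper":0.02},{"x":0,"y":0,"z":-0.1,"wx":0,"wy":0,"wz":0,"gripper":0.02},{"x":0,"y":0,"z":-0.1,"wx":0,"wy":0,"wz":0,"gripper":0.02}]'
python3 - <<'E'
from h import *
go(.5315,.0426,.135,76)
E
```

```text
time_s: 4.55
ee_pos: [0.5693, -0.153, 0.1383]
tool_rot: [3.13, -0.003, 0.893]
contact_force: [1.2, -0.4, -3.8]
gripper_width: 0.0316
t 4.55 pos [ 0.5693 -0.153   0.1383] yaw [ 1.7931e+02 -1.7000e-01  5.1180e+01] F [ 1.2 -0.4 -3.8] M [-0.09  0.03 -0.03] w 0.0316
shift [ 0.1287 -0.1521  0.0019] wz [ 7.100e-01 -2.000e-02 -2.482e+01]
```

Lifted: the vertical force is −3.8 N, which is the holder's weight. Moving over the post.

```bash
python3 -m pendant '[{"x":0.04,"y":-0.047,"z":0.002,"wx":0.7,"wy":0,"wz":-8,"gripper":0.02},{"x":0.075,"y":-0.088,"z":0.002,"wx":0.7,"wy":0,"wz":-16,"gripper":0.02},{"x":0.11,"y":-0.13,"z":0.002,"wx":0.7,"wy":0,"wz":-24,"gripper":0.02},{"x":0.1287,"y":-0.1521,"z":0.002,"wx":0.7,"wy":0,"wz":-25,"gripper":0.02},{"x":0.1287,"y":-0.1521,"z":0.002,"wx":0.7,"wy":0,"wz":-25,"gripper":0.02},{"x":0.1287,"y":-0.1521,"z":0.002,"wx":0.7,"wy":0,"wz":-25,"gripper":0.02},{"x":0.1287,"y":-0.1521,"z":0.002,"wx":0.7,"wy":0,"wz":-25,"gripper":0.02}]'
python3 - <<'E'
from h import *
c=r.calibration("wrist");s=r.get_state();p,d=r.grab_frame("wrist")
np.savez("pics/w4.npz",p=p,d=d,T=c["extrinsics"],K=c["camera_matrix"],pos=s["ee_pos"],rot=s["tool_rot"])
cv2.imwrite("pics/w4.png",p[:,:,::-1])
p,d=r.grab_frame("top"); cv2.imwrite("pics/t4.png",p[:,:,::-1])
go(.5315,.0426,.11,76)
E
```

```text
time_s: 5.25
ee_pos: [0.5307, 0.042, 0.1332]
tool_rot: [-3.139, 0.001, 1.329]
contact_force: [0.2, -0.5, -4.3]
gripper_width: 0.0316
t 5.35 pos [0.5314 0.0413 0.134 ] yaw [-1.7995e+02  2.0000e-02  7.6060e+01] F [-1.2 -1.  -4.1] M [-0.05  0.1   0.05] w 0.0313
shift [ 0.0013 -0.0002  0.024 ] wz [-0.05  0.02  0.06]
```

View pics/w4.png

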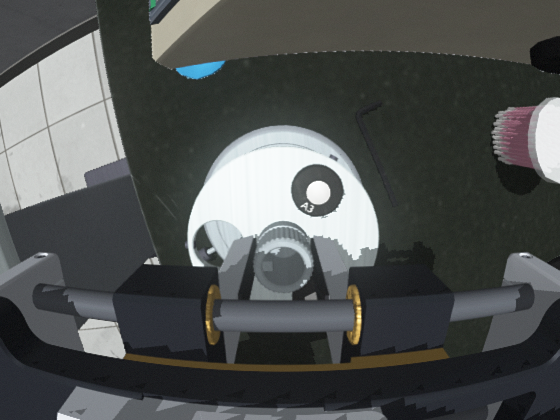

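Run:
```python
from h import *
L=np.load("pics/w4.npz"); z=L["pos"][2]-.0339+.042; hx,hy=L["pos"][:2]
print(L["pos"])
b=ortho("pics/w4.npz",hx,hy,z,.02,560)
for R,c in((.016,(255,0,0)),(.011,(0,0,255))): cv2.circle(b,(280,280),int(R*14000),c,1)
cv2.imwrite("pics/o4.png",b)
```

```text
[0.53071423 0.04196255 0.13318728]
```

View pics/o4.png

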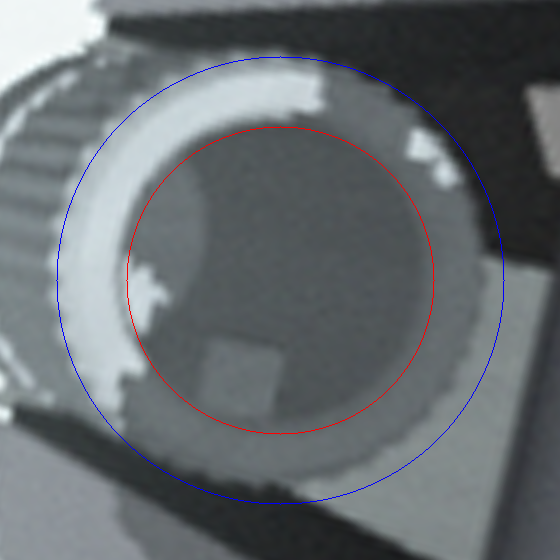

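Run:
```python
from h import *
go(.5306,.0425,.1,76)
```

```text
t 5.35 pos [0.5314 0.0413 0.134 ] yaw [-1.7995e+02  2.0000e-02  7.6060e+01] F [-1.2 -1.  -4.1] M [-0.05  0.1   0.05] w 0.0313
shift [ 0.0009 -0.0011  0.034 ] wz [-0.05  0.02  0.06]
```

```bash
python3 -m pendant '[{"x":0.0009,"y":-0.0011,"z":0.02,"wx":0,"wy":0,"wz":0,"gripper":0.02},{"x":0.0009,"y":-0.0011,"z":0.029,"wx":0,"wy":0,"wz":0,"gripper":0.02},{"x":0.0009,"y":-0.0011,"z":0.029,"wx":0,"wy":0,"wz":0,"gripper":0.02},{"x":0.0009,"y":-0.0011,"z":0.029,"wx":0,"wy":0,"wz":0,"gripper":0.02},{"x":0.0009,"y":-0.0011,"z":0.029,"wx":0,"wy":0,"wz":0,"gripper":0.02}]'
python3 - <<'E'
from h import *
go(.5306,.0425,.095,76)
E
```

```text
time_s: 5.85
ee_pos: [0.5314, 0.0421, 0.1058]
tool_rot: [3.141, -0.0, 1.327]
contact_force: [0.1, 0.2, -3.5]
gripper_width: 0.0317
t 5.85 pos [0.5314 0.0421 0.1058] yaw [179.96  -0.    76.03] F [ 0.1  0.2 -3.5] M [-0.08  0.11  0.02] w 0.0317
shift [ 0.0002 -0.0008  0.0108] wz [ 0.04 -0.    0.03]
```

```bash
python3 -m pendant '[{"x":0.0002,"y":-0.0006,"z":0.004,"wx":0,"wy":0,"wz":0,"gripper":0.02},{"x":0.0002,"y":-0.0006,"z":0.007,"wx":0,"wy":0,"wz":0,"gripper":0.02},{"x":0.0002,"y":-0.0006,"z":0.01,"wx":0,"wy":0,"wz":0,"gripper":0.02},{"x":0.0002,"y":-0.0006,"z":0.011,"wx":0,"wy":0,"wz":0,"gripper":0.02},{"x":0.0002,"y":-0.0006,"z":0.011,"wx":0,"wy":0,"wz":0,"gripper":0.02}]'
python3 - <<'E'
from h import *
go(.5306,.0425,.085,76)
E
```

```text
time_s: 6.35
ee_pos: [0.5305, 0.0425, 0.0944]
tool_rot: [-3.141, 0.0, 1.327]
contact_force: [-0.1, 0.1, -4.2]
gripper_width: 0.0319
t 6.35 pos [0.5305 0.0425 0.0944] yaw [-1.7999e+02  1.0000e-02  7.6040e+01] F [-0.1  0.1 -4.2] M [-0.09  0.1   0.07] w 0.0319
shift [0.     0.0001 0.0094] wz [-0.01  0.01  0.04]
```

```bash
python3 -m pendant '[{"x":0,"y":0,"z":0.004,"wx":0,"wy":0,"wz":0,"gripper":0.02},{"x":0,"y":0,"z":0.008,"wx":0,"wy":0,"wz":0,"gripper":0.02},{"x":0,"y":0,"z":0.012,"wx":0,"wy":0,"wz":0,"gripper":0.02},{"x":0,"y":0,"z":0.016,"wx":0,"wy":0,"wz":0,"gripper":0.02},{"x":0,"y":0,"z":0.016,"wx":0,"wy":0,"wz":0,"gripper":0.02}]'
python3 - <<'E'
from h import *
go(.5306,.0425,.067,76)
E
```

```text
time_s: 6.85
ee_pos: [0.5298, 0.0426, 0.0775]
tool_rot: [-3.14, 0.0, 1.327]
contact_force: [-0.9, 0.5, -4.0]
gripper_width: 0.0318
t 6.85 pos [0.5298 0.0426 0.0775] yaw [-1.7989e+02  2.0000e-02  7.6040e+01] F [-0.9  0.5 -4. ] M [-0.02  0.12  0.04] w 0.0318
shift [0.0001 0.0008 0.0105] wz [-0.11  0.02  0.04]
```

```bash
python3 -m pendant '[{"x":0,"y":0,"z":0.004,"wx":0,"wy":0,"wz":0,"gripper":0.02},{"x":0,"y":0,"z":0.008,"wx":0,"wy":0,"wz":0,"gripper":0.02},{"x":0,"y":0,"z":0.0105,"wx":0,"wy":0,"wz":0,"gripper":0.02},{"x":0,"y":0,"z":0.0105,"wx":0,"wy":0,"wz":0,"gripper":0.02},{"x":0,"y":0,"z":0.0105,"wx":0,"wy":0,"wz":0,"gripper":0.02}]'
```

```text
time_s: 7.35
ee_pos: [0.5298, 0.0426, 0.0669]
tool_rot: [-3.14, 0.0, 1.327]
contact_force: [-0.0, 0.5, -3.5]
gripper_width: 0.0315
```

```bash
python3 -m pendant '[{"x":0,"y":0,"z":0.0008,"wx":0,"wy":0,"wz":0,"gripper":0.02},{"x":0,"y":0,"z":0.0015,"wx":0,"wy":0,"wz":0,"gripper":0.02},{"x":0,"y":0,"z":0.0015,"wx":0,"wy":0,"wz":0,"gripper":0.02}]'
```

```text
time_s: 7.65
ee_pos: [0.5297, 0.0426, 0.0654]
tool_rot: [-3.139, 0.0, 1.327]
contact_force: [-0.2, 0.1, -4.4]
gripper_width: 0.0319
```

```bash
python3 -m pendant '[{"x":0,"y":0,"z":0.0008,"wx":0,"wy":0,"wz":0,"gripper":0.02},{"x":0,"y":0,"z":0.0015,"wx":0,"wy":0,"wz":0,"gripper":0.02},{"x":0,"y":0,"z":0.0015,"wx":0,"wy":0,"wz":0,"gripper":0.02}]'; python3 -m pendant '[{"x":0,"y":0,"z":0.0008,"wx":0,"wy":0,"wz":0,"gripper":0.02},{"x":0,"y":0,"z":0.0015,"wx":0,"wy":0,"wz":0,"gripper":0.02},{"x":0,"y":0,"z":0.0015,"wx":0,"wy":0,"wz":0,"gripper":0.02}]'
```

```text
time_s: 7.95
ee_pos: [0.5296, 0.0426, 0.0638]
tool_rot: [-3.139, 0.0, 1.327]
contact_force: [0.2, -0.0, -3.8]
gripper_width: 0.0316
time_s: 8.25
ee_pos: [0.5294, 0.0426, 0.0621]
tool_rot: [-3.139, 0.001, 1.327]
contact_force: [-0.2, 0.7, -3.6]
gripper_width: 0.032
```

Run:
```python
from h import *
for n in ["scene","wrist"]:
    p,d=r.grab_frame(n); cv2.imwrite(f"pics/{n}5.png",p[:,:,::-1])
    q=p[140:240,140:290] if n=="scene" else p[150:320,180:390]
    cv2.imwrite(f"pics/{n}5c.png",cv2.resize(q[:,:,::-1],None,fx=3.5,fy=3.5,interpolation=cv2.INTER_CUBIC))
```

```text
(no output)
```

View pics/scene5c.png

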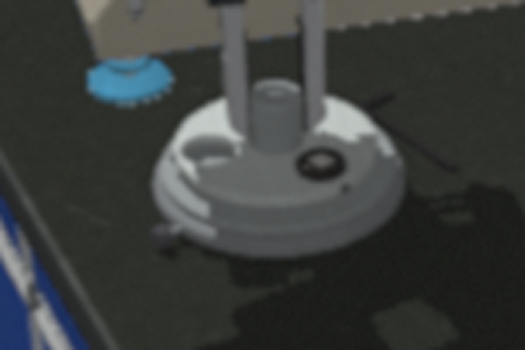

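View pics/wrist5c.png

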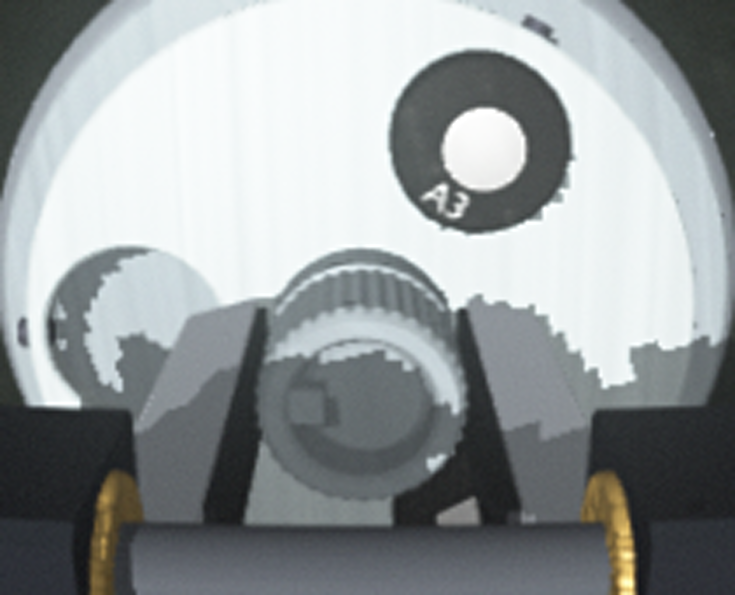

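The wrist crop shows the tab at about (310,405) inside the notch, with the post end close to the hub rim. The tab seems to have entered the keyway already, with no riding contact. I'll keep lowering gently.

```bash
python3 -m pendant '[{"x":0,"y":0,"z":0.001,"wx":0,"wy":0,"wz":0,"gripper":0.02},{"x":0,"y":0,"z":0.002,"wx":0,"wy":0,"wz":0,"gripper":0.02},{"x":0,"y":0,"z":0.003,"wx":0,"wy":0,"wz":0,"gripper":0.02},{"x":0,"y":0,"z":0.003,"wx":0,"wy":0,"wz":0,"gripper":0.02}]'; python3 -m pendant '[{"x":0,"y":0,"z":0.0007,"wx":0,"wy":0,"wz":0,"gripper":0.02},{"x":0,"y":0,"z":0.0014,"wx":0,"wy":0,"wz":0,"gripper":0.02},{"x":0,"y":0,"z":0.0014,"wx":0,"wy":0,"wz":0,"gripper":0.02}]'
```

```text
time_s: 8.75
ee_pos: [0.5295, 0.0426, 0.059]
tool_rot: [-3.139, 0.001, 1.327]
contact_force: [-0.6, 0.5, -4.7]
gripper_width: 0.032
time_s: 9.05
ee_pos: [0.5294, 0.0426, 0.0575]
tool_rot: [-3.139, 0.001, 1.327]
contact_force: [0.4, -0.3, -4.2]
gripper_width: 0.0321
```

```bash
python3 -m pendant '[{"x":0,"y":0,"z":0.0005,"wx":0,"wy":0,"wz":0,"gripper":0.02},{"x":0,"y":0,"z":0.001,"wx":0,"wy":0,"wz":0,"gripper":0.02},{"x":0,"y":0,"z":0.001,"wx":0,"wy":0,"wz":0,"gripper":0.02}]'
```

```text
time_s: 9.35
ee_pos: [0.5296, 0.0427, 0.0571]
tool_rot: [-3.139, 0.0, 1.327]
contact_force: [-2.2, 1.1, 1.8]
gripper_width: 0.0318
```

```bash
python3 -m pendant '[{"x":0,"y":0,"z":0,"wx":0,"wy":0,"wz":0,"gripper":0.045},{"x":0,"y":0,"z":0,"wx":0,"wy":0,"wz":0,"gripper":0.06},{"x":0,"y":0,"z":0,"wx":0,"wy":0,"wz":0,"gripper":0.06},{"x":0,"y":0,"z":-0.03,"wx":0,"wy":0,"wz":0,"gripper":0.06},{"x":0,"y":0,"z":-0.07,"wx":0,"wy":0,"wz":0,"gripper":0.06},{"x":0,"y":0,"z":-0.11,"wx":0,"wy":0,"wz":0,"gripper":0.06},{"x":0,"y":0,"z":-0.11,"wx":0,"wy":0,"wz":0,"gripper":0.06},{"x":0,"y":0,"z":-0.11,"wx":0,"wy":0,"wz":0,"gripper":0.06}]'
python3 - <<'E'
from h import *
c=r.calibration("wrist");s=r.get_state();p,d=r.grab_frame("wrist")
np.savez("pics/w6.npz",p=p,d=d,T=c["extrinsics"],K=c["camera_matrix"],pos=s["ee_pos"],rot=s["tool_rot"])
cv2.imwrite("pics/w6.png",cv2.resize(p[120:280,170:400,::-1],None,fx=3.4,fy=3.4,interpolation=cv2.INTER_CUBIC))
p,d=r.grab_frame("scene");cv2.imwrite("pics/s6.png",cv2.resize(p[150:230,160:280,::-1],None,fx=5,fy=5,interpolation=cv2.INTER_CUBIC))
np.save("pics/s6.npy",d)
print(s["ee_pos"],s["tool_rot"])
E
```

```text
time_s: 10.15
ee_pos: [0.5309, 0.0426, 0.1685]
tool_rot: [3.141, -0.0, 1.327]
contact_force: [-0.6, 1.0, -0.3]
gripper_width: 0.0599
[0.53089833 0.04255257 0.16848062] [ 3.14071626e+00 -2.03101977e-05  1.32722490e+00]
```

View pics/w6.png

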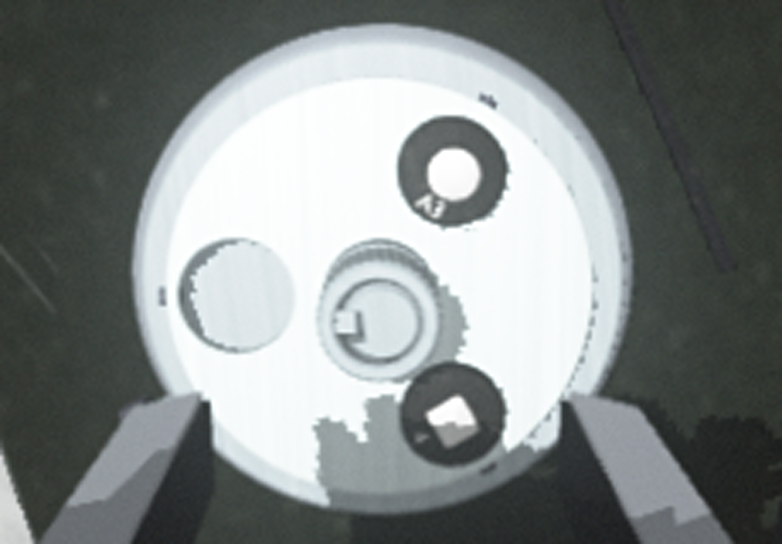

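View pics/s6.png

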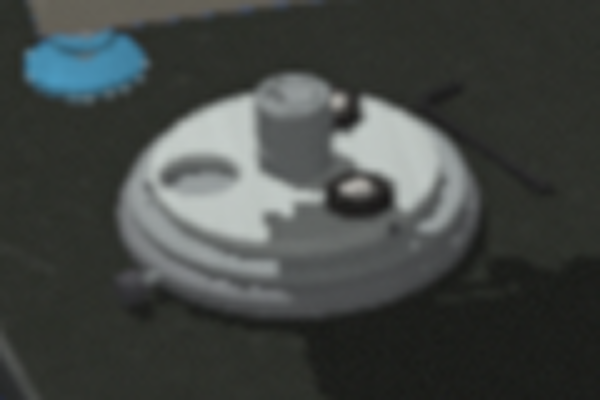

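The holder is home: the tab at (345,322) sits in the notch, the post end is flush with the hub rim, and the disc lies on the plate. Next I'll measure the disc height and the pocket, with the mount's pickup.

```bash
cat >> h.py <<'E'
def won(L,u,v,z):
    K,T=L["K"],L["T"]; a=np.array([u-K[0,2],v-K[1,2]]); rr=np.hypot(*a); th=rr/K[0,0]
    d=np.array([np.sin(th)*a[0]/rr,-np.sin(th)*a[1]/rr,-np.cos(th)]); w=T[:3,:3]@d; o=T[:3,3]; return o+w*(z-o[2])/w[2]
def fit(W):
    A=np.c_[2*W,np.ones(len(W))]; q=np.linalg.lstsq(A,(W**2).sum(1),rcond=None)[0]; return q[:2],np.sqrt(q[2]+q[0]**2+q[1]**2)
E
python3 - <<'E'
from h import *
D=np.load("pics/s6.npy")
P=np.array([world("scene",u,v,D[v,u]) for u,v in [(213,196),(218,192),(226,180),(232,178),(208,193)]]); print("disc z (scene)",P[:,2].round(4))
L=np.load("pics/w6.npz"); 
b=ortho("pics/w6.npz",.4915,.053,.032,.022,560)
cv2.imwrite("pics/o6.png",b)
b=ortho("pics/w6.npz",.5303,.043,.065,.02,560); 
cv2.circle(b,(280,280),224,(255,0,0),1); cv2.imwrite("pics/o6h.png",b)
E
```

```text
disc z (scene) [0.034  0.0331 0.0338 0.0319 0.0319]
```

View pics/o6.png

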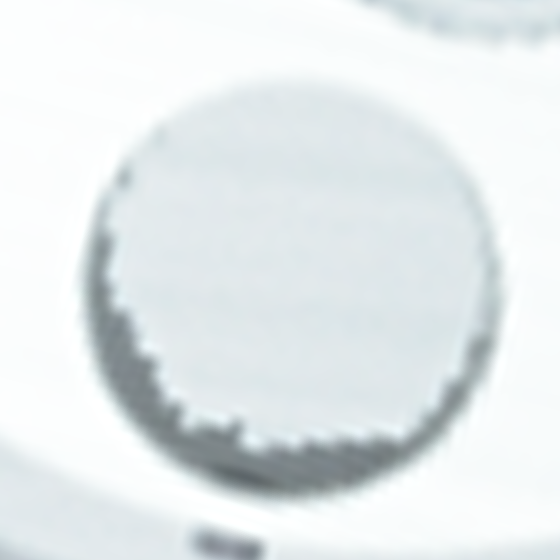

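View pics/o6h.png

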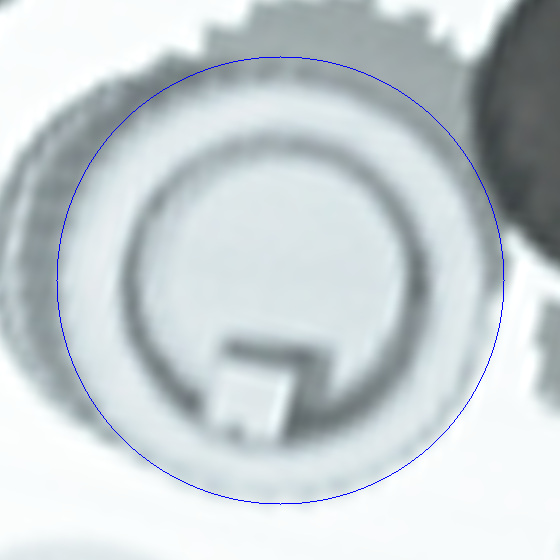

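Run:
```python
from h import *
go(.5848,-.379,.15,20)
```

```text
t 10.25 pos [0.5288 0.0427 0.1658] yaw [-1.7972e+02  5.0000e-02  7.6040e+01] F [ 0.4 -0.4 -0.6] M [0.01 0.09 0.03] w 0.0597
shift [-0.3957  0.1562  0.0154] wz [-0.23  0.18 56.04]
```

```bash
python3 -m pendant '[{"x":-0.04,"y":0.016,"z":0,"wx":0,"wy":0,"wz":6,"gripper":0.06},{"x":-0.3957,"y":0.1562,"z":0.015,"wx":-0.2,"wy":0.2,"wz":56,"gripper":0.06},{"x":-0.3957,"y":0.1562,"z":0.015,"wx":-0.2,"wy":0.2,"wz":56,"gripper":0.06},{"x":-0.3957,"y":0.1562,"z":0.015,"wx":-0.2,"wy":0.2,"wz":56,"gripper":0.06},{"x":-0.3957,"y":0.1562,"z":0.015,"wx":-0.2,"wy":0.2,"wz":56,"gripper":0.06},{"x":-0.3957,"y":0.1562,"z":0.015,"wx":-0.2,"wy":0.2,"wz":56,"gripper":0.06},{"x":-0.3957,"y":0.1562,"z":0.015,"wx":-0.2,"wy":0.2,"wz":56,"gripper":0.06},{"x":-0.3957,"y":0.1562,"z":0.015,"wx":-0.2,"wy":0.2,"wz":56,"gripper":0.06},{"x":-0.3957,"y":0.1562,"z":0.015,"wx":-0.2,"wy":0.2,"wz":56,"gripper":0.06},{"x":-0.3957,"y":0.1562,"z":0.015,"wx":-0.2,"wy":0.2,"wz":56,"gripper":0.06},{"x":-0.3957,"y":0.1562,"z":0.015,"wx":-0.2,"wy":0.2,"wz":56,"gripper":0.06}]'
python3 - <<'E'
from h import *
for i in range(3): r.grab_frame("wrist")
c=r.calibration("wrist");s=r.get_state();p,d=r.grab_frame("wrist")
np.savez("pics/w7.npz",p=p,d=d,T=c["extrinsics"],K=c["camera_matrix"],pos=s["ee_pos"],rot=s["tool_rot"])
cv2.imwrite("pics/w7.png",p[:,:,::-1])
b=ortho("pics/w7.npz",.5848,-.379,.023,.03,560); 
cv2.circle(b,(280,280),140,(255,0,0),1); cv2.imwrite("pics/o7.png",b)
print(s["ee_pos"],s["tool_rot"])
E
```

```text
time_s: 11.35
ee_pos: [0.5835, -0.3785, 0.1474]
tool_rot: [-3.136, 0.002, 0.348]
contact_force: [0.7, 0.3, -0.6]
gripper_width: 0.0602
[ 0.5845688  -0.37697058  0.14930791] [-3.13871825e+00  9.82084139e-04  3.51384929e-01]
```

View pics/w7.png

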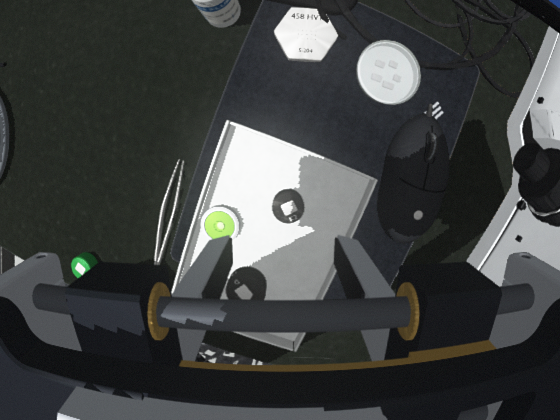

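View pics/o7.png

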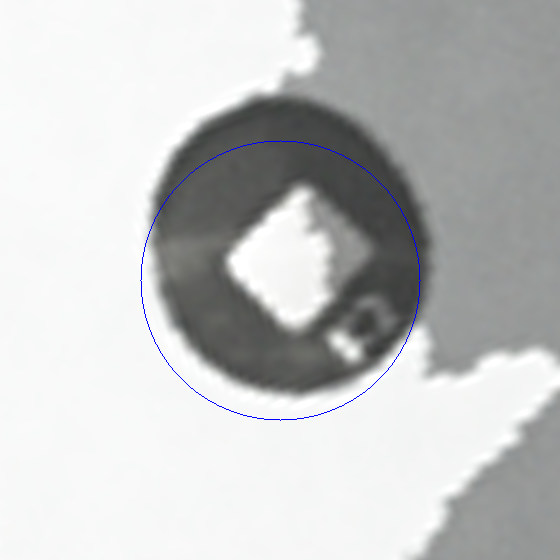

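The mount at wrist pixel (289,207) spans 276 px in the rectified crop, about 29.6 mm, so it is the 30 mm one. The larger mount is at (246,285), the level at (220,225), and the green look-alike at (83,266) is outside the tray.

Run:
```python
from h import *
go(.587,-.381,.033,20)
```

```text
t 11.55 pos [ 0.5849 -0.377   0.1498] yaw [-1.7988e+02  3.0000e-02  2.0150e+01] F [-0.3  0.1  0.6] M [ 0.    0.1  -0.05] w 0.0599
shift [0.0007 0.0047 0.1168] wz [-0.12  0.03  0.15]
```

```bash
python3 -m pendant '[{"x":0.0007,"y":0.0047,"z":0.05,"wx":0,"wy":0,"wz":0,"gripper":0.06},{"x":0.0007,"y":0.0047,"z":0.09,"wx":0,"wy":0,"wz":0,"gripper":0.06},{"x":0.0007,"y":0.0047,"z":0.112,"wx":0,"wy":0,"wz":0,"gripper":0.06},{"x":0.0007,"y":0.0047,"z":0.1168,"wx":0,"wy":0,"wz":0,"gripper":0.06},{"x":0.0007,"y":0.0047,"z":0.1168,"wx":0,"wy":0,"wz":0,"gripper":0.06},{"x":0.0007,"y":0.0047,"z":0.1168,"wx":0,"wy":0,"wz":0,"gripper":0.06}]'
python3 - <<'E'
from h import *
go(.587,-.381,.033,20)
p,d=r.grab_frame("wrist"); cv2.imwrite("pics/w8.png",cv2.resize(p[160:320,180:400,::-1],None,fx=3,fy=3))
E
```

```text
time_s: 12.15
ee_pos: [0.5885, -0.3815, 0.0354]
tool_rot: [3.14, -0.001, 0.352]
contact_force: [0.3, 0.2, 0.0]
gripper_width: 0.0596
t 12.15 pos [ 0.5885 -0.3815  0.0354] yaw [ 1.7993e+02 -8.0000e-02  2.0190e+01] F [0.3 0.2 0. ] M [-0.01  0.14  0.01] w 0.0596
shift [-0.0012 -0.001   0.0024] wz [ 0.07 -0.08  0.19]
```

View pics/w8.png

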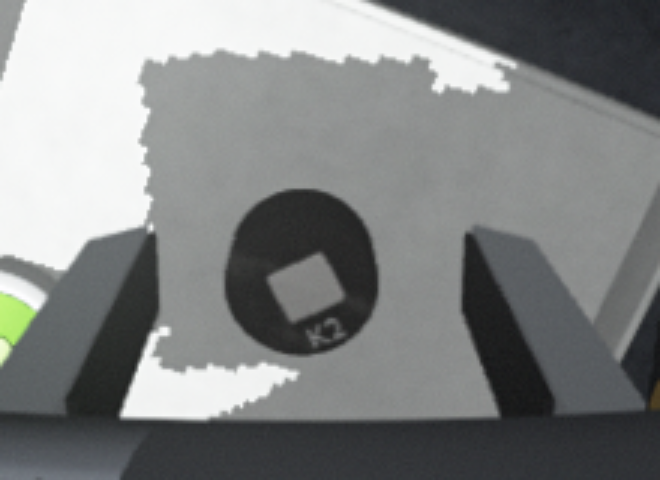

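The mount, marked "K2", is centred between the fingers at about (303,275) in the crop. Closing on it.

```bash
python3 -m pendant '[{"x":-0.0012,"y":-0.001,"z":0.0022,"wx":0,"wy":0,"wz":0,"gripper":0.045},{"x":-0.0012,"y":-0.001,"z":0.0022,"wx":0,"wy":0,"wz":0,"gripper":0.03},{"x":-0.0012,"y":-0.001,"z":0.0022,"wx":0,"wy":0,"wz":0,"gripper":0.02},{"x":-0.0012,"y":-0.001,"z":0.0022,"wx":0,"wy":0,"wz":0,"gripper":0.02},{"x":-0.0012,"y":-0.001,"z":0.0022,"wx":0,"wy":0,"wz":0,"gripper":0.02}]' 15
python3 -m pendant '[{"x":0,"y":0,"z":-0.03,"wx":0,"wy":0,"wz":0,"gripper":0.02},{"x":0,"y":0,"z":-0.07,"wx":0,"wy":0,"wz":0,"gripper":0.02},{"x":0,"y":0,"z":-0.11,"wx":0,"wy":0,"wz":0,"gripper":0.02},{"x":0,"y":0,"z":-0.11,"wx":0,"wy":0,"wz":0,"gripper":0.02}]'
python3 - <<'E'
from h import *
c=r.calibration("wrist");s=r.get_state();p,d=r.grab_frame("wrist")
np.savez("pics/w9.npz",p=p,d=d,T=c["extrinsics"],K=c["camera_matrix"],pos=s["ee_pos"],rot=s["tool_rot"])
z=s["ee_pos"][2]-.033+.023
b=ortho("pics/w9.npz",*s["ee_pos"][:2],z,.03,560); cv2.circle(b,(280,280),140,(255,0,0),1); cv2.imwrite("pics/o9.png",b)
go(.4906,.0514,.14,-12.6)
E
```

```text
time_s: 12.7
ee_pos: [0.5873, -0.3815, 0.034]
tool_rot: [3.139, -0.002, 0.352]
contact_force: [-1.5, 0.6, 2.5]
gripper_width: 0.0293
time_s: 13.1
ee_pos: [0.5909, -0.3845, 0.1523]
tool_rot: [3.127, -0.009, 0.352]
contact_force: [0.5, -0.3, 1.2]
gripper_width: 0.0292
t 13.15 pos [ 0.5893 -0.3832  0.1487] yaw [179.44  -0.36  20.18] F [ 0.2 -0.3 -0.4] M [-0.01  0.19 -0.02] w 0.0293
shift [ 0.0572 -0.4421  0.0047] wz [ 0.45 -0.51 32.78]
```

View pics/o9.png

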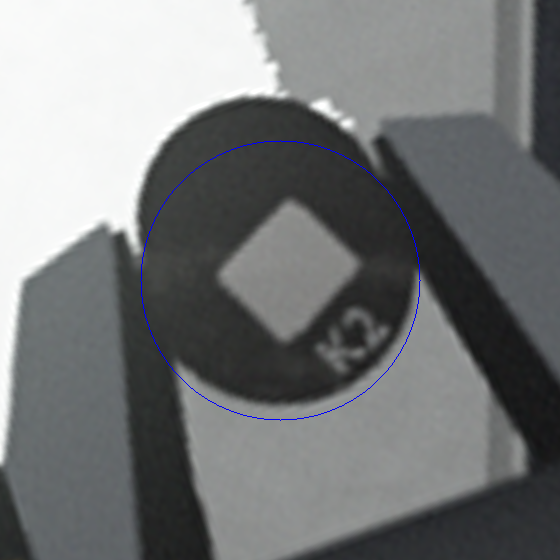

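```bash
python3 -m pendant '[{"x":0.006,"y":-0.045,"z":0,"wx":0.4,"wy":-0.5,"wz":3,"gripper":0.02},{"x":0.0567,"y":-0.4421,"z":0.0047,"wx":0.4,"wy":-0.5,"wz":32.8,"gripper":0.02},{"x":0.0567,"y":-0.4421,"z":0.0047,"wx":0.4,"wy":-0.5,"wz":32.8,"gripper":0.02},{"x":0.0567,"y":-0.4421,"z":0.0047,"wx":0.4,"wy":-0.5,"wz":32.8,"gripper":0.02},{"x":0.0567,"y":-0.4421,"z":0.0047,"wx":0.4,"wy":-0.5,"wz":32.8,"gripper":0.02},{"x":0.0567,"y":-0.4421,"z":0.0047,"wx":0.4,"wy":-0.5,"wz":32.8,"gripper":0.02},{"x":0.0567,"y":-0.4421,"z":0.0047,"wx":0.4,"wy":-0.5,"wz":32.8,"gripper":0.02},{"x":0.0567,"y":-0.4421,"z":0.0047,"wx":0.4,"wy":-0.5,"wz":32.8,"gripper":0.02},{"x":0.0567,"y":-0.4421,"z":0.0047,"wx":0.4,"wy":-0.5,"wz":32.8,"gripper":0.02},{"x":0.0567,"y":-0.4421,"z":0.0047,"wx":0.4,"wy":-0.5,"wz":32.8,"gripper":0.02},{"x":0.0567,"y":-0.4421,"z":0.0047,"wx":0.4,"wy":-0.5,"wz":32.8,"gripper":0.02},{"x":0.0567,"y":-0.4421,"z":0.0047,"wx":0.4,"wy":-0.5,"wz":32.8,"gripper":0.02}]'
python3 - <<'E'
from h import *
go(.4901,.0515,.075,-12.6)
E
```

```text
time_s: 14.35
ee_pos: [0.4898, 0.0504, 0.139]
tool_rot: [3.14, 0.001, -0.221]
contact_force: [0.4, 0.7, -0.8]
gripper_width: 0.0292
t 14.35 pos [0.4898 0.0504 0.139 ] yaw [ 1.7992e+02  6.0000e-02 -1.2660e+01] F [ 0.4  0.7 -0.8] M [-0.01  0.17  0.04] w 0.0292
shift [ 0.0001 -0.0012  0.064 ] wz [ 0.08  0.06 -0.06]
```

```bash
python3 -m pendant '[{"x":0,"y":-0.0011,"z":0.04,"wx":0,"wy":0,"wz":0,"gripper":0.02},{"x":0,"y":-0.0011,"z":0.065,"wx":0,"wy":0,"wz":0,"gripper":0.02},{"x":0,"y":-0.0011,"z":0.073,"wx":0,"wy":0,"wz":0,"gripper":0.02},{"x":0,"y":-0.0011,"z":0.073,"wx":0,"wy":0,"wz":0,"gripper":0.02},{"x":0,"y":-0.0011,"z":0.073,"wx":0,"wy":0,"wz":0,"gripper":0.02}]'
python3 - <<'E'
from h import *
for i in range(2): r.grab_frame("scene")
c=r.calibration("wrist");s=r.get_state();p,d=r.grab_frame("wrist")
np.savez("pics/w10.npz",p=p,d=d,T=c["extrinsics"],K=c["camera_matrix"],pos=s["ee_pos"],rot=s["tool_rot"])
cv2.imwrite("pics/w10.png",cv2.resize(p[130:330,160:400,::-1],None,fx=3,fy=3,interpolation=cv2.INTER_CUBIC))
p,d=r.grab_frame("scene");cv2.imwrite("pics/s10.png",cv2.resize(p[150:230,160:280,::-1],None,fx=6,fy=6,interpolation=cv2.INTER_CUBIC))
go(.4901,.0515,.0508,-12.6)
E
```

```text
time_s: 14.85
ee_pos: [0.4912, 0.0505, 0.067]
tool_rot: [3.14, -0.001, -0.223]
contact_force: [0.7, -1.0, -0.1]
gripper_width: 0.0292
t 15.05 pos [0.4913 0.0512 0.0675] yaw [ 1.7994e+02 -1.1000e-01 -1.2670e+01] F [ 0.2 -0.8 -0.1] M [ 0.01  0.17 -0.02] w 0.0294
shift [-0.0013 -0.      0.0167] wz [ 0.06 -0.11 -0.07]
```

View pics/w10.png

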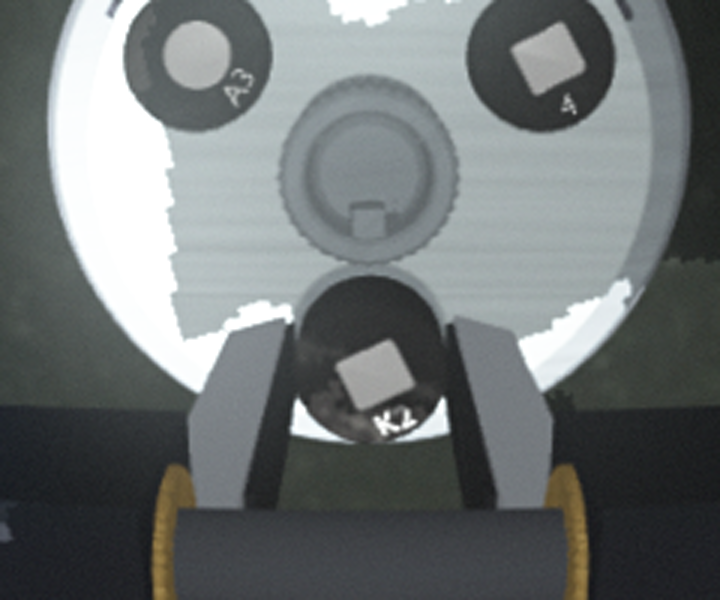

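View pics/s10.png

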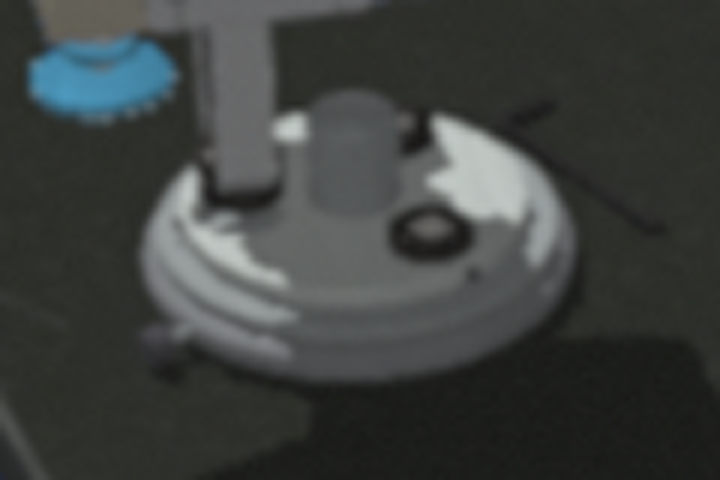

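Run:
```python
from h import *
L=np.load("pics/w10.npz"); ax=np.array([np.cos(np.radians(-12.6)),np.sin(np.radians(-12.6))]); ty=np.array([ax[1],-ax[0]])
f=lambda u,v,z:(lambda p:(round(1000*(p-L["pos"][:2])@ax,2),round(1000*(p-L["pos"][:2])@ty,2)))(won(L,u/3+160,v/3+130,z)[:2])
print("pocket far rim",f(371,261,.032),"mount underside far edge",f(370,275,.0395),"mount top near edge",f(370,443,.0575), "hub bore",f(369,170,.065))
print("rim sides",f(295,315,.032),f(449,315,.032),"mount sides",f(297,345,.0575),f(446,345,.0575), L["pos"])
```

```text
pocket far rim (np.float64(15.94), np.float64(0.46)) mount underside far edge (np.float64(14.95), np.float64(0.23)) mount top near edge (np.float64(-13.92), np.float64(0.17)) hub bore (np.float64(40.5), np.float64(0.03))
rim sides (np.float64(4.08), np.float64(-15.73)) (np.float64(4.03), np.float64(17.06)) mount sides (np.float64(6.29), np.float64(-13.47)) (np.float64(6.24), np.float64(14.41)) [0.49162884 0.05089828 0.06763266]
```

```bash
python3 -m pendant '[{"x":-0.0002,"y":0.0003,"z":0.004,"wx":0,"wy":0,"wz":0,"gripper":0.02},{"x":-0.0002,"y":0.0003,"z":0.007,"wx":0,"wy":0,"wz":0,"gripper":0.02},{"x":-0.0002,"y":0.0003,"z":0.01,"wx":0,"wy":0,"wz":0,"gripper":0.02},{"x":-0.0002,"y":0.0003,"z":0.01,"wx":0,"wy":0,"wz":0,"gripper":0.02}]'
```

```text
time_s: 15.45
ee_pos: [0.4904, 0.0511, 0.0568]
tool_rot: [3.14, -0.001, -0.221]
contact_force: [-0.6, -0.3, -0.8]
gripper_width: 0.029
```

```bash
python3 -m pendant '[{"x":0.0003,"y":0,"z":0.0015,"wx":0,"wy":0,"wz":0,"gripper":0.02},{"x":0.0003,"y":0,"z":0.003,"wx":0,"wy":0,"wz":0,"gripper":0.02},{"x":0.0003,"y":0,"z":0.0042,"wx":0,"wy":0,"wz":0,"gripper":0.02},{"x":0.0003,"y":0,"z":0.0042,"wx":0,"wy":0,"wz":0,"gripper":0.02}]'
```

```text
time_s: 15.85
ee_pos: [0.4905, 0.051, 0.0524]
tool_rot: [3.14, -0.0, -0.221]
contact_force: [1.5, -0.5, -0.5]
gripper_width: 0.0291
```

```bash
python3 -m pendant '[{"x":0,"y":0,"z":0.0007,"wx":0,"wy":0,"wz":0,"gripper":0.02},{"x":0,"y":0,"z":0.0007,"wx":0,"wy":0,"wz":0,"gripper":0.02},{"x":0,"y":0,"z":0.0007,"wx":0,"wy":0,"wz":0,"gripper":0.02}]'
```

```text
time_s: 16.15
ee_pos: [0.4907, 0.051, 0.0519]
tool_rot: [3.14, -0.001, -0.221]
contact_force: [-0.5, -0.0, 1.1]
gripper_width: 0.0287
```

Light contact, about 1–2 N. Releasing and retreating.

```bash
python3 -m pendant '[{"x":0,"y":0,"z":0,"wx":0,"wy":0,"wz":0,"gripper":0.035},{"x":0,"y":0,"z":0,"wx":0,"wy":0,"wz":0,"gripper":0.05},{"x":0,"y":0,"z":0,"wx":0,"wy":0,"wz":0,"gripper":0.05},{"x":0,"y":0,"z":-0.02,"wx":0,"wy":0,"wz":0,"gripper":0.05},{"x":0,"y":0,"z":-0.06,"wx":0,"wy":0,"wz":0,"gripper":0.05},{"x":0,"y":0,"z":-0.1,"wx":0,"wy":0,"wz":0,"gripper":0.05},{"x":0,"y":0,"z":-0.12,"wx":0,"wy":0,"wz":0,"gripper":0.05},{"x":0,"y":0,"z":-0.12,"wx":0,"wy":0,"wz":0,"gripper":0.05}]'
python3 - <<'E'
from h import *
r.grab_frame("scene")
c=r.calibration("wrist");s=r.get_state();p,d=r.grab_frame("wrist")
np.savez("pics/w11.npz",p=p,d=d,T=c["extrinsics"],K=c["camera_matrix"],pos=s["ee_pos"],rot=s["tool_rot"])
cv2.imwrite("pics/w11.png",cv2.resize(p[110:290,170:410,::-1],None,fx=3,fy=3,interpolation=cv2.INTER_CUBIC))
p,d=r.grab_frame("scene");cv2.imwrite("pics/s11.png",p[:,:,::-1]);cv2.imwrite("pics/s11c.png",cv2.resize(p[150:230,160:280,::-1],None,fx=6,fy=6,interpolation=cv2.INTER_CUBIC))
for u,v in [(202,178),(200,180),(205,180),(203,182),(198,178),(212,194),(222,195),(230,172)]: print(u,v,world("scene",u,v,d[v,u]).round(4))
E
```

```text
time_s: 16.95
ee_pos: [0.4936, 0.051, 0.1758]
tool_rot: [-3.142, -0.009, -0.221]
contact_force: [-0.4, -0.1, -0.4]
gripper_width: 0.0499
202 178 [0.497  0.0588 0.042 ]
200 180 [0.4906 0.0537 0.0417]
205 180 [0.5    0.0499 0.0412]
203 182 [0.4932 0.0437 0.0417]
198 178 [0.4889 0.0605 0.0432]
212 194 [0.4986 0.0098 0.0308]
222 195 [ 0.5146 -0.004   0.0319]
230 172 [0.5597 0.058  0.0406]
```

View pics/w11.png

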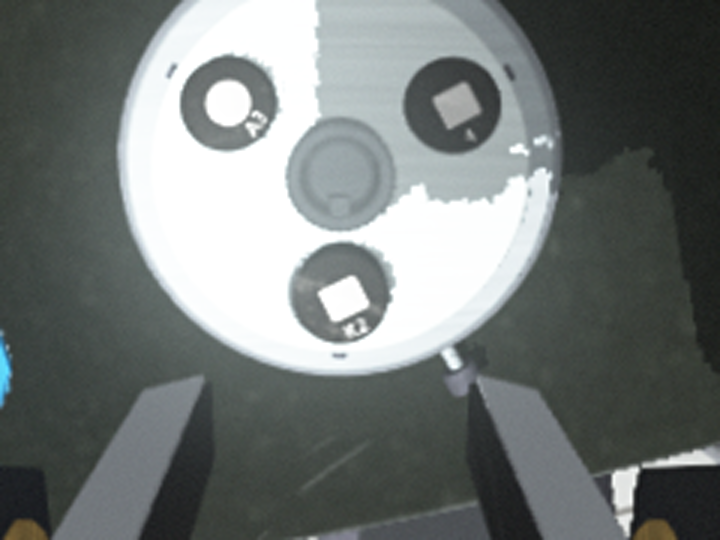

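View pics/s11c.png

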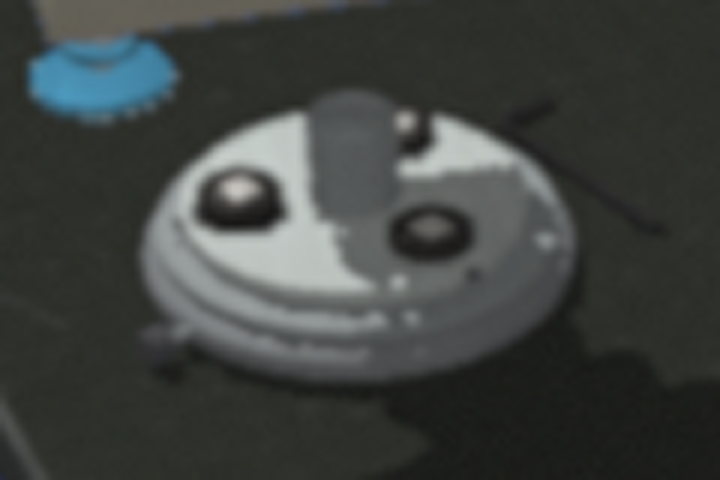

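View pics/s11.png

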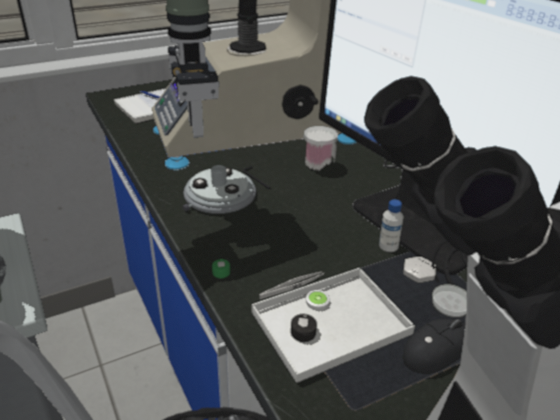

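The mount stands in the pocket at crop pixel (340,292). Its top is at about 42 mm against 41 mm expected, and the disc is at about 31.5 mm. The big mount, level, hex key and green look-alike look undisturbed. Handing in.

```bash
python3 -c "
from workcell import r
print(r.get_state()['time_s']); print(r.close_job())"
```

```text
17.1
the job is handed in; nothing more can be done
None
```

The holder is home on the plate, the 30 mm mount stands in its empty pocket, and I handed the job in at 17.1 s. `close_job()` reports no verdict.

- **Holder:** I turned it in the air to the keyway angle I read from the pictures, then lowered it over the post. The tab went straight into the keyway, so there was no riding on the post's end and no turning under pressure. The only contact was about 6 N when it reached the plate. In the pictures the tab sits in the notch and the post end is flush with the hub. The disc's top measured 31–34 mm above the bench, against 32 mm expected.
- **Mount:** I picked up the smaller mount (marked K2, measured 29.6 mm across) and lowered it into the pocket. It touched down with about 2 N, and I released it and backed away. Its top measured 41–43 mm above the bench, against 41 mm expected, so it is resting flat on the plate.
- **Left alone:** the larger mount, spirit level, hex key and green look-alike show no change in the last scene picture.
- **Disagreements:** my first reading of the keyway angle from the wrist camera was about 10° too high; the rougher top-view reading (about 169°) was right. Position estimates from the cameras differed by 1–3 mm, within the play available.

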